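Clamp a reed shoe on the tuning bellows box with the loose crank

TASK

Clamp the brass reed shoe in the slot of the green tuning bellows box: fit the loose crank fully home on the square spindle, wind it clockwise (seen from above) until the jaw nips the shoe firmly against the fence, by feel and without crushing it, then lift the crank off and lay it flat back on the cork mat, leaving the jaw tight. Never force the crank, keep the gripper off the jaw and the shoe, and leave the other things on the bench where they are.

Things in the scene. Friction and masses are not known exactly. Their poses are not given: they have to be found in the camera images.
- crank_hub (a point): Centre of the loose steel crank's hub, half-way up. Hub: 30 x 30 mm block, 36 mm high (18 mm below and above this point), square socket 13.4 mm wide right through, walls parallel to the hub's faces. x points along the crank arm to the knob, z up along the socket. The arm, a flat bar 16 mm wide and 8 mm thick, leaves the hub's foot on its +x side only: grip the hub across y. Crank 0.24 kg.
- knob_middle (a point): Middle of the crank's upright round wooden knob, 24 mm in diameter, 44 mm high, which spins freely on its pin. Its axis is 65 mm from the socket's axis, along crank_hub's x; this point is 13 mm higher than crank_hub; the knob's foot is 9 mm above the crank's underside.
- spindle_top (a point): Top centre of the upright 12 mm square steel spindle; x and y face its flats and turn with it. It stands 24 mm above a flat boss on which a fitted crank rests, so at home crank_hub is 6 mm below this point; its top 6 mm is a cone, 12 to 6 mm across. It enters the socket in any quarter turn, within about 6 degrees. It turns against about 2.5 N of friction at the knob until the jaw bears; stays where left.
- jaw: Steel clamp jaw on top of the box, 40 mm wide, 18 thick, 16 high. Origin: bottom middle of its clamping face. Clockwise winding moves it along its own -y, 8 mm per radian; at the start 16 to 38 mm short of clamping. At the knob each newton of push beyond the free-running push adds 8 to 10 N on the shoe: 20 to 50 N is firm, over 70 N crushes; up to 18 N stays on when the crank is let go.
- reed_shoe: Brass reed shoe, 62 x 16 x 5 mm, 42 g, lying loose in the slot on the box's top plate, its long side along the fence and 1 to 10 mm from it. Origin at the middle of its underside, x along its length.
- bellows_box: Green enamelled tuning bellows box, fixed: 200 mm (x) by 260 mm (y), top plate 130 mm above the bench. Origin: middle of its underside. In this frame the spindle's axis is at x -12, y 75 mm, its boss (36 mm across) has its top at z 160 mm; the clamping face of the adjustable fence (14 mm high) is set anywhere from y -100 to -94 mm; the jaw moves along y at x 0. Nothing else on the plate is higher than 18 mm.
- mat_top (a point): Middle of the upper face of the fixed cork mat, 250 mm (x) by 220 mm (y), 4 mm thick, left of the box. The crank lies on it at the start and must lie on it again at the end.
- pitch_pipe: round chromatic pitch pipe, a steel disc 72 mm across and 16 mm high, lying flat on the bench beyond the box. Leave it alone.
- reed_lifter: steel reed lifter with a wooden grip, 166 mm long, up to 18 mm high, lying on the cork mat near its far edge; origin 81 mm from its steel tip. Leave it alone.
- flat_file: flat file with a wooden handle, 200 mm long, 20 mm high, lying to the right of the box. Leave it alone.
- screw_tin: round closed aluminium tin, 66 mm across, 26 mm high, to the right of the box. Leave it alone.
- spare_shoe: a second brass reed shoe, 62 x 16 x 5 mm, lying loose on the bench between the box and the mat, not used. Leave it alone.
Mind the look-alikes: they are no part of the job. There is more than one size of the part that bears crank_hub; the job needs the middle-sized.

How it is judged:
On the way, in this order (a step that is already met when the one before it is completed fails the run):
1. the crank is fully home on the square spindle (horizontal distance between crank_hub and spindle_top below 0.003 m and z of crank_hub in the frame of spindle_top below -0.003 m), for 0.2 s.
2. with the crank still on, the jaw nips the reed shoe with more than 12 N (all of step 1 and contact force between jaw and reed_shoe above 12 N), for 0.2 s.
At the end, for the whole second after the job is handed in: The crank lies flat (within 3.4 degrees, hub within 3 mm of the cork) and still on the cork mat, its hub's centre within 110 mm (mat x) and 95 mm (mat y) of the mat's middle; the jaw still presses the reed shoe with more than 6 N and the shoe lies flat (within 8.6 degrees) (x of crank_hub in the frame of mat_top between -0.11 and 0.11 m and y of crank_hub in the frame of mat_top between -0.095 and 0.095 m and z of crank_hub in the frame of mat_top below 0.021 m and angle between crank_hub's own z axis and vertical below 0.06 rad and linear speed of crank below 0.01 m/s and contact force between jaw and reed_shoe above 6 N and angle between reed_shoe's own z axis and vertical below 0.15 rad); the robot touches nothing.
It fails at once if the jaw crushes the reed shoe (more than 70 N) (contact force between jaw and reed_shoe above 70 N).
It fails at once if the crank is pressed down with more than 35 N on the top of the spindle, not entered (contact force between crank and bellows_box above 35 N and z of crank_hub in the frame of spindle_top above 0.008 m).
It fails at once if the crank is forced on the spindle (contact forces of more than 160 N in its socket; a firm nip gives 60 to 90 N) (contact force between crank and bellows_box above 160 N).
It fails at once if the gripper pushes the jaw or the reed shoe (more than 3 N) (contact force between the fingers and jaw above 3 N or contact force between the fingers and reed_shoe above 3 N).
It fails at once if another thing on the bench is moved more than 30 mm (distance of any of pitch_pipe, reed_lifter, flat_file, screw_tin, spare_shoe from where it was at the start of the episode above 0.03 m).
It also fails if it takes over 72 s, if anything falls off the work surface, if the arm or the gripper's body presses on something with over 40 N, if the wrist force passes 120 N, or if a joint passes its speed limit or range.

ROBOT

A 6-joint arm with a two-finger parallel gripper is mounted at the origin on the work surface. World frame = base frame: x ahead of the robot, y to its left, z up, the work surface at z = 0. Lengths are in m, angles in rad, forces in N, time in s.
With the tool pointing down it reaches from about 0.3 to 0.875 m from the base axis. Payload 6.4 kg.
Tool frame: the origin (TCP) lies on the centre line of the jaws, within the pads' length; the fingertips stand 25 mm ahead of it and the grasp point (between the pads) lies 6 mm ahead of it (ctrl.tips_ahead is the z of the fingertips in the tool frame, in m); z points along the fingers, x is the direction in which the jaws open and shut, and the axes are right-handed (so a half turn about z gives the same grasp; the last joint's range is limited). The gripper opens to 85 mm and grips with 20 to 120 N. Pads are 22 mm wide; open, the fingers measure 114 mm over their backs; the gripper's body (76 mm by 85 mm) begins 54 mm behind the grasp point. The pads swing forward as they close: fully open they stand 13 mm farther back than shut.
Start: joints at [-1.425, 0.181, 1.607, -0, 1.354, -0.206], TCP at [0.198, -0.54, 0.256] pointing down, gripper open.
Joint ranges: [-2.99, 2.99], [-0.89, 2.07], [0.3, 2.58], [-1.14, 4.28], [0, 2.63], [-3.12, 3.12]. Speed limits (rad/s): [2.57, 2.57, 3.01, 3.14, 3.14, 3.14].

INTERFACE

Orientations are given as a unit quaternion [w, x, y, z].
In Python, from bench import ctrl gives the robot as it stands.
- The arm moves only by the shell command python3 -m pendant 'ROWS'. ROWS is JSON, a list that holds one entry, the list of rows, each a list of 7 numbers: the shift along the tool's x, y, z in m, then the turn, a rotation vector about the tool's x, y, z in rad, then the closure, from -1 (fully open) to 1 (shut). A call has 1 to 10 rows; each row shifts and turns the commanded pose from where the row before left it, along the tool's axes as they then stand; what a row does not reach is not made up. A row lasts 1/10 s, in which the tool goes at most 50 mm and 8.59 degrees, less where a joint would pass 70% of its speed; a pose out of reach is approached as far as the arm can. A call with a gripper value outside its range is refused whole. The fingers move at their own pace and stop on an object; the grip force is fixed at half the most. Time passes only in rows, so rows that do not move let the fingers close. It gives the time, the measured TCP pose, the force and the opening at its end, in the units of the state.
- ctrl.get_obs(): the state, without advancing time (a new reading comes with each control period).
- ctrl.camera(name): name is "scene" or "top" or "wrist"; returns (picture, depth): 420x560x3 uint8, red, green, blue; 420x560 float32, m along the optical axis (not along the pixel's ray), 0 where there is no reading.
- ctrl.calibration(name): a dict with "fov_y" (degrees; the focal length in pixels is half the picture's height over the tangent of half this angle, whatever the lens; pixels are square), "cx", "cy" (the principal point, pixels), "camera_from_world" (4x4, takes a point from world to camera coordinates). Camera axes: x right, y down, z forward; pixel columns grow to the right and rows downward; lengths in m; the calibration is good to about 2 mm. A picture is of the moment at which its call begins: read the wrist's pose just before it. calibration takes no time and is no camera call; for the wrist camera it gives the pose at the moment of the call.
- ctrl.hand_in(): hands the job in, once; it reports no verdict.
The state is a dict: "time_s": time; "q": joint angles; "dq": joint speeds; "joint_efforts": joint torques, N m; "eef_pos": TCP position; "eef_rot": TCP orientation; "wrist_force": force on the tool from outside, world axes, zero at the start; "torque": the same for the moment, N m; "opening": opening from 0.0 (shut) to 1.0 (fully open).
Only numpy, scipy, OpenCV 4.12 (cv2) and the standard library are available. Lean on these libraries where they do the work, as an engineer would, in place of code of your own. Each camera call takes 0.05 s, during which the arm holds its last target.

## Working session

There is one attempt and no reset: what is moved stays moved. The work goes in short steps, Python scripts to look and compute and a shell command to move; the robot and the scene stay as the last step left them, time stands still between calls to the robot, and variables do not carry over. Pictures are saved under pics/ and viewed, and the job is handed in when it is done.

```bash
ls; mkdir -p pics; cat > h.py <<'E'
import numpy as np, cv2
from bench import ctrl
def cam(n,save=None):
    c=ctrl.calibration(n); im,d=ctrl.camera(n)
    np.savez('%s.npz'%(save or n),im=im,d=d,T=c['camera_from_world'],p=[c['fov_y'],c['cx'],c['cy']])
    if save: cv2.imwrite('pics/%s.png'%save,im[:,:,::-1])
    return im,d,c
def load(s):
    return np.load('%s.npz'%s)
def pt(s,u,v,z=None,dep=None):
    D=load(s); f=210/np.tan(np.radians(D['p'][0]/2)); T=D['T']
    r=np.array([(u-D['p'][1])/f,(v-D['p'][2])/f,1.]); R=T[:3,:3]; o=-R.T@T[:3,3]; w=R.T@r
    if z is not None: return o+w*(z-o[2])/w[2]
    if dep is None: dep=D['d'][int(round(v)),int(round(u))]
    return o+w*dep
def crop(s,u0,v0,u1,v1,k,name):
    im=load(s)['im'][v0:v1,u0:u1,::-1]
    cv2.imwrite('pics/%s.png'%name,cv2.resize(im,None,fx=k,fy=k,interpolation=cv2.INTER_CUBIC))
def proj(s,P):
    D=load(s); f=210/np.tan(np.radians(D['p'][0]/2)); q=D['T'][:3,:3]@np.array(P)+D['T'][:3,3]
    return f*q[0]/q[2]+D['p'][1], f*q[1]/q[2]+D['p'][2]
E
python3 - <<'E'
from h import *
for n in ('scene','top'): 
    im,d,c=cam(n,n+'1'); print(n,c['fov_y'],np.round(c['camera_from_world'],3).tolist())
print(ctrl.get_obs())
E
```

```text
pics
scene 49.805266033911835 [[0.187, 0.982, -0.012, -0.081], [0.801, -0.16, -0.577, -0.333], [-0.569, 0.098, -0.817, 1.767], [0.0, 0.0, 0.0, 1.0]]
top 56.852052441066974 [[0.023, -1.0, 0.008, -0.052], [-0.987, -0.024, -0.157, 0.551], [0.157, -0.005, -0.988, 1.0], [0.0, 0.0, 0.0, 1.0]]
{'time_s': 0.1, 'q': array([-1.42531375e+00,  1.81475876e-01,  1.60788931e+00,  2.64534541e-05,
        1.35381183e+00, -2.06294634e-01]), 'dq': array([-0.00267716, -0.00216125, -0.00310466, -0.00056024,  0.00153984,
        0.00058517]), 'joint_efforts': array([ 5.95769689e-04, -4.45875084e+01, -3.52239203e+01, -1.51210488e-04,
        4.13552843e-03,  4.92629749e-05]), 'eef_pos': array([ 0.19808569, -0.53932242,  0.25547812]), 'eef_rot': array([-5.85777834e-04,  8.19926984e-01, -5.72467565e-01, -5.33463609e-04]), 'wrist_force': array([-0.40960923,  0.51420774, -1.00579643]), 'torque': array([0.00869097, 0.02873865, 0.03436943]), 'opening': 0.9981705810484282}
```

View pics/scene1.png

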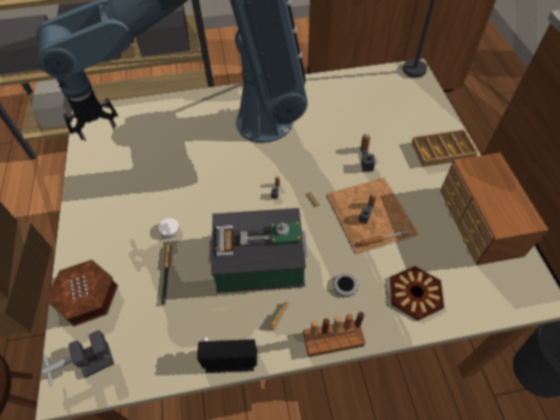

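View pics/top1.png

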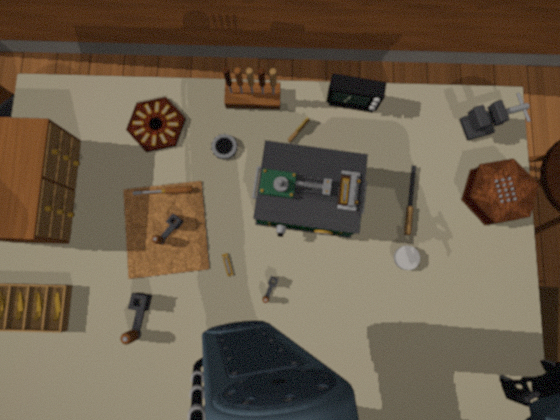

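Three things could be taken for the crank in the top picture: the one on the cork mat (170,228), a larger one on the bench (138,312) and a smaller one (270,288). By the description it is the middle-sized one on the mat. I'll check that in a close crop.

```bash
python3 - <<'E'
from h import *
crop('top1',110,170,230,290,5,'c1'); crop('top1',245,130,375,250,6,'c2')
for n,u,v in [('mid hub',176,220),('mid knob',159,238),('big hub',142,299),('big knob',128,337),('small hub',271,283),('small knob',266,297),('mat',140,260)]: print(n,pt('top1',u,v).round(3))
E
```

```text
mid hub [0.522 0.247 0.007]
mid knob [0.467 0.275 0.055]
big hub [0.31  0.31  0.047]
big knob [0.219 0.33  0.07 ]
small hub [ 0.357 -0.021  0.028]
small knob [ 0.321 -0.009  0.041]
mat [0.41  0.339 0.   ]
```

View pics/c1.png

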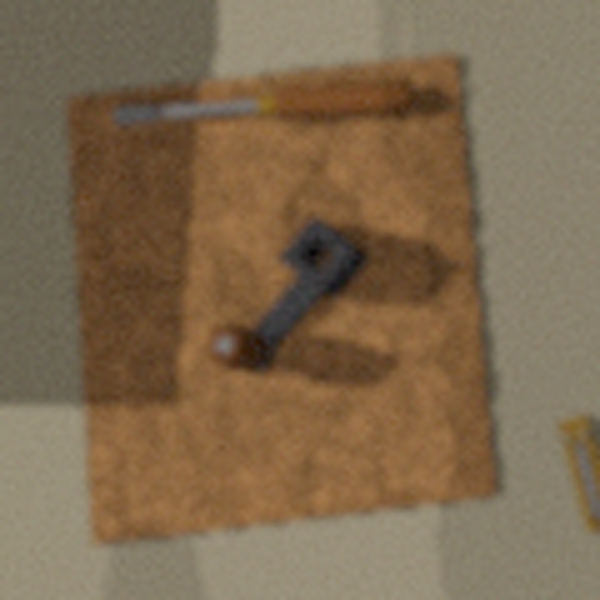

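View pics/c2.png

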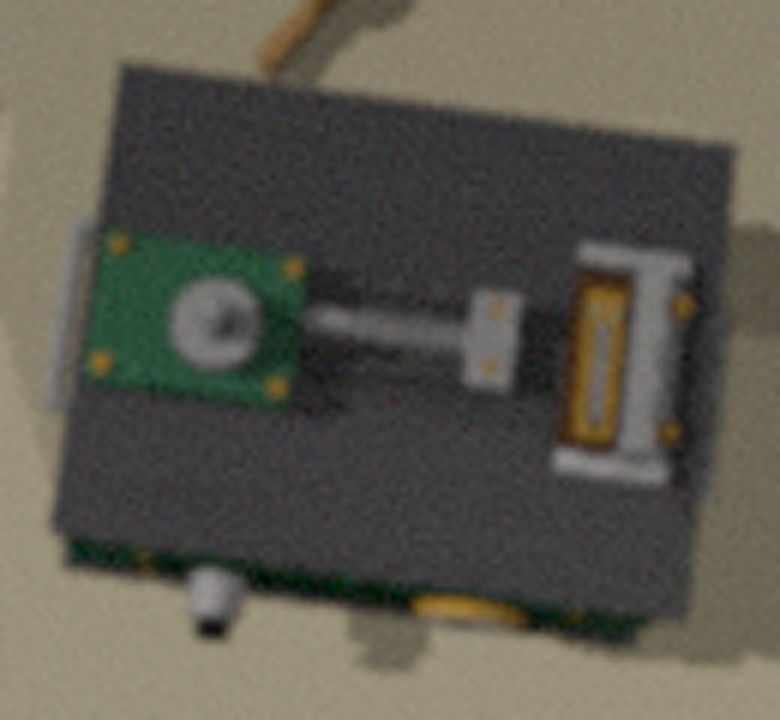

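```bash
cat >> h.py <<'E'
from scipy.spatial.transform import Rotation as Ro
def pose():
    o=ctrl.get_obs(); q=o['eef_rot']; return o['eef_pos'],Ro.from_quat([q[1],q[2],q[3],q[0]]),o
def togo(target,yaw=None):
    """tool-frame shift & turn to get TCP to target pointing down, tool x at yaw (world)"""
    p,R,o=pose(); 
    print('tcp',p.round(4),'yaw',np.degrees(np.arctan2(*R.as_matrix()[1::-1,0])).round(2),'tilt',np.degrees(np.arccos(-R.as_matrix()[2,2])).round(2),'F',o['wrist_force'].round(2),'op',round(o['opening'],3),'t',round(o['time_s'],2),'q6',o['q'].round(2))
    s=R.inv().apply(np.array(target)-p); print('shift',s.round(4))
    if yaw is not None:
        c,sn=np.cos(yaw),np.sin(yaw)
        Rt=Ro.from_matrix(np.array([[c,sn,0],[sn,-c,0],[0,0,-1]]))
        print('rotvec',(R.inv()*Rt).as_rotvec().round(4))
E
python3 - <<'E'
from h import *
h=pt('top1',173.6,219.8,z=.040); k=pt('top1',156.6,239.2,z=.057)
print('hub',h,'knob',k,np.linalg.norm((k-h)[:2]),np.degrees(np.arctan2(*(k-h)[1::-1])))
# box corners in c2 top plate z=.13
f=lambda u,v,z:pt('top1',245+u/6,130+v/6,z=z)
c=[f(124,66,.13),f(735,148,.13),f(683,622,.13),f(55,530,.13)]
for a in c: print(a.round(4))
print(np.linalg.norm(c[0]-c[1]),np.linalg.norm(c[1]-c[2]))
print('spindle',f(222,318,.184),'boss',f(213,325,.16), 'fence',f(620,360,.144),'jaw',f(495,340,.146))
m=lambda u,v:pt('top1',110+u/5,170+v/5,z=.004)
M=[m(70,100),m(458,55),m(497,493),m(97,542)]
for a in M: print(a.round(4))
print('mat',np.mean(M,0))
togo([.42,.23,.30],0)
E
```

```text
hub [0.51829368 0.2443161  0.04      ] knob [0.46395354 0.28077647 0.057     ] 0.06543859029059908 146.13973857163552
[7.138e-01 4.000e-04 1.300e-01]
[ 0.6844 -0.2578  0.13  ]
[ 0.4836 -0.234   0.13  ]
[0.5153 0.023  0.13  ]
0.2598661794427475 0.20220225316022075
spindle [ 0.59331877 -0.04282337  0.184     ] boss [ 0.59588475 -0.03950892  0.16      ] fence [ 0.58899348 -0.20623134  0.144     ] jaw [ 0.59564448 -0.15481718  0.146     ]
[0.6038 0.3984 0.004 ]
[0.635  0.1824 0.004 ]
[0.3913 0.1479 0.004 ]
[0.3601 0.363  0.004 ]
mat [0.49753235 0.27292818 0.004     ]
tcp [ 0.1981 -0.5393  0.2555] yaw -69.84 tilt 0.09 F [-0.41  0.51 -1.01] op 0.998 t 0.1 q6 [-1.43  0.18  1.61  0.    1.35 -0.21]
shift [-0.6458 -0.4734 -0.0434]
rotvec [-1.200e-03  1.100e-03 -1.219e+00]
```

The crank on the mat matches the description: hub top at 40 mm, knob 65 mm away (measured 65.4), arm yaw about 146°. The box measures 260 x 202 mm, and the boss fits the box frame at (0.596, -0.040). Next I move above the crank.

```bash
python3 - <<'E'
from h import *
togo([.47,.21,.28],0)
E
```

```text
tcp [ 0.1981 -0.5393  0.2555] yaw -69.84 tilt 0.09 F [-0.41  0.51 -1.01] op 0.998 t 0.1 q6 [-1.43  0.18  1.61  0.    1.35 -0.21]
shift [-0.6098 -0.5135 -0.0234]
rotvec [-1.200e-03  1.100e-03 -1.219e+00]
```

```bash
python3 -m pendant '[[[-0.03,-0.025,-0.003,0,0,0,-1],[-0.03,-0.025,-0.003,0,0,0,-1],[-0.03,-0.025,-0.003,0,0,0,-1],[-0.03,-0.025,-0.003,0,0,0,-1],[-0.03,-0.025,-0.003,0,0,0,-1],[-0.03,-0.025,-0.003,0,0,0,-1],[-0.03,-0.025,-0.003,0,0,0,-1],[-0.03,-0.025,-0.003,0,0,0,-1],[-0.03,-0.025,-0.003,0,0,0,-1],[-0.03,-0.025,-0.003,0,0,0,-1]]]'
python3 -m pendant '[[[-0.03,-0.025,0,0,0,0,-1],[-0.03,-0.025,0,0,0,0,-1],[-0.03,-0.025,0,0,0,0,-1],[-0.03,-0.025,0,0,0,0,-1],[-0.03,-0.025,0,0,0,0,-1],[-0.03,-0.025,0,0,0,0,-1],[-0.03,-0.025,0,0,0,0,-1],[-0.03,-0.025,0,0,0,0,-1],[-0.03,-0.025,0,0,0,0,-1],[-0.03,-0.025,0,0,0,0,-1]]]'
python3 -m pendant '[[[0,0,0,0,0,-0.147,-1],[0,0,0,0,0,-0.147,-1],[0,0,0,0,0,-0.147,-1],[0,0,0,0,0,-0.147,-1],[0,0,0,0,0,-0.147,-1],[0,0,0,0,0,-0.147,-1],[0,0,0,0,0,-0.147,-1],[0,0,0,0,0,-0.147,-1],[0,0,0,0,0,-0.147,-1],[0,0,0,0,0,-0.147,-1]]]'
python3 -m pendant '[[[0,0,0,0,0,-0.147,-1],[0,0,0,0,0,-0.147,-1],[0,0,0,0,0,-0.147,-1],[0,0,0,0,0,-0.147,-1],[0,0,0,0,0,-0.147,-1],[0,0,0,0,0,0,-1]]]'
python3 - <<'E'
from h import *
cam('wrist','w1'); c=ctrl.calibration('wrist'); print(c['fov_y'],np.linalg.inv(c['camera_from_world']).round(3).tolist())
togo([.518,.244,.25],np.radians(56))
E
```

```text
time_s: 1.1
eef_pos: [0.3295, -0.1704, 0.2862]
eef_rot: [-0.0, 0.82, -0.573, 0.0]
wrist_force: [-0.2, 0.8, 0.7]
opening: 1.0
time_s: 2.1
eef_pos: [0.4608, 0.1975, 0.2859]
eef_rot: [0.0, 0.82, -0.572, -0.0]
wrist_force: [1.1, -0.2, 0.4]
opening: 1.0
time_s: 3.1
eef_pos: [0.4605, 0.1957, 0.2858]
eef_rot: [0.0, 0.992, 0.128, -0.0]
wrist_force: [-0.2, -0.4, -0.5]
opening: 0.997
time_s: 3.7
eef_pos: [0.4605, 0.1957, 0.2859]
eef_rot: [-0.0, 0.881, 0.474, -0.0]
wrist_force: [0.1, -0.7, 0.0]
opening: 1.001
60.533533248148444 [[0.554, 0.789, 0.263, 0.393], [0.832, -0.525, -0.177, 0.24], [-0.001, 0.317, -0.948, 0.404], [0.0, 0.0, 0.0, 1.0]]
tcp [0.4606 0.1957 0.286 ] yaw 56.31 tilt 0.04 F [-0.12  0.77 -0.3 ] op 1.002 t 3.75 q6 [ 0.16 -0.01  1.76  0.    1.4  -0.82]
shift [0.072  0.021  0.0359]
rotvec [-0.0005  0.0005  0.0055]
```

View pics/w1.png

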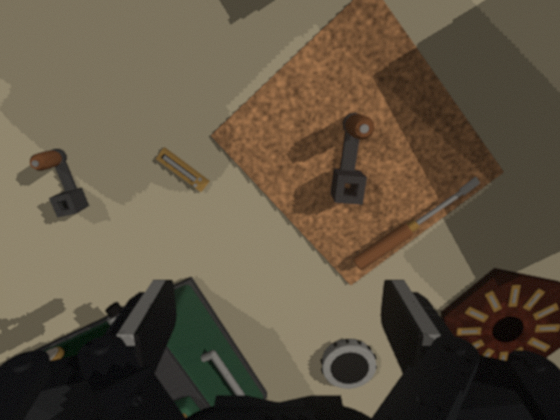

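```bash
python3 - <<'E'
from h import *
crop('w1',310,100,410,220,5,'c3')
E
```

```text
(no output)
```

View pics/c3.png

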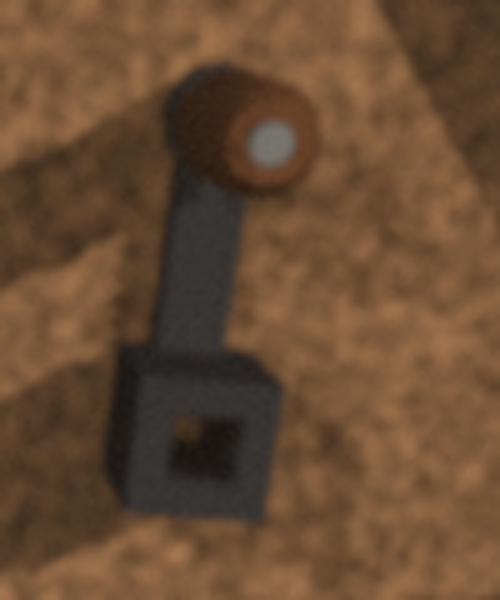

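```bash
python3 - <<'E'
from h import *
f=lambda u,v,z:pt('w1',310+u/5,100+v/5,z=z)
C=[f(142,367,.04),f(281,381,.04),f(265,518,.04),f(125,510,.04)]
for a in C: print(a.round(4))
for i in range(4): 
    d=C[(i+1)%4]-C[i]; print(np.linalg.norm(d).round(4),np.degrees(np.arctan2(d[1],d[0])).round(1))
h=np.mean(C,0); hs=f(204,448,.04); k=f(271,143,.0575)
print(h,hs,k,np.linalg.norm((k-h)[:2]),np.degrees(np.arctan2(*(k-h)[1::-1])))
togo([h[0],h[1],.12],np.radians(56))
E
```

```text
[0.4949 0.2459 0.04  ]
[0.5133 0.2684 0.04  ]
[0.5374 0.2512 0.04  ]
[0.5196 0.2273 0.04  ]
0.029 50.8
0.0297 -35.5
0.0298 -126.8
0.0309 143.0
[0.51629693 0.2482114  0.04      ] [0.51697143 0.24801576 0.04      ] [0.46614792 0.28775027 0.0575    ] 0.06386114279308523 141.74677029770012
tcp [0.4606 0.1957 0.286 ] yaw 56.31 tilt 0.04 F [-0.12  0.77 -0.3 ] op 1.002 t 3.75 q6 [ 0.16 -0.01  1.76  0.    1.4  -0.82]
shift [0.0747 0.0174 0.1659]
rotvec [-0.0005  0.0005  0.0055]
```

```bash
python3 -m pendant '[[[0.0375,0.0087,0.04,0,0,0,-1],[0.0375,0.0087,0.04,0,0,0,-1],[0,0,0.04,0,0,0.057,-1],[0,0,0,0,0,0,-1],[0,0,0,0,0,0,-1]]]'
python3 - <<'E'
from h import *
cam('wrist','w2'); togo([.517,.247,.05],np.radians(53)); print(proj('w2',[.517,.247,.04]))
E
```

```text
time_s: 4.25
eef_pos: [0.5105, 0.2432, 0.1741]
eef_rot: [-0.0, 0.894, 0.448, -0.001]
wrist_force: [0.2, 0.4, 0.3]
opening: 0.998
tcp [0.5117 0.2434 0.1758] yaw 53.19 tilt 0.07 F [-0.59 -0.23  0.28] op 1.0 t 4.3 q6 [ 0.23  0.25  1.7  -0.    1.19 -0.69]
shift [0.006  0.002  0.1258]
rotvec [ 0.0009 -0.001   0.0034]
(np.float64(289.21263127012185), np.float64(209.49074467475756))
```

View pics/w2.png

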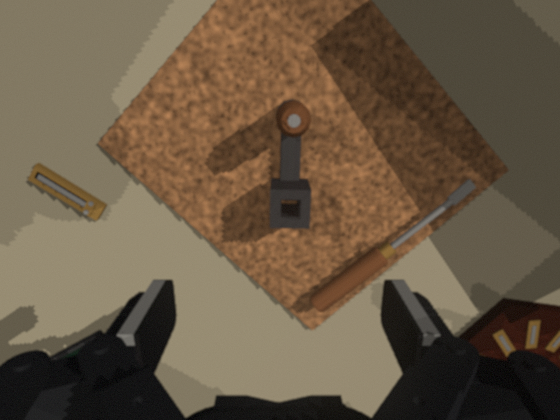

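```bash
python3 - <<'E'
from h import *
crop('w2',250,90,340,240,4,'c4')
E
```

```text
(no output)
```

View pics/c4.png

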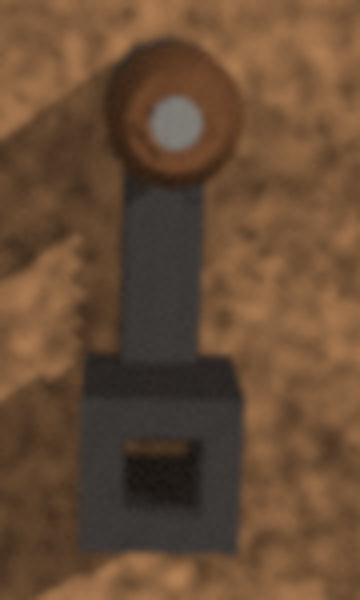

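```bash
python3 - <<'E'
from h import *
f=lambda u,v,z:pt('w2',250+u/4,90+v/4,z=z)
C=[f(81,397,.04),f(243,400,.04),f(238,552,.04),f(79,550,.04)]
for i in range(4): 
    d=C[(i+1)%4]-C[i]; print(np.linalg.norm(d).round(4),np.degrees(np.arctan2(d[1],d[0])).round(1))
h=np.mean(C,0); hs=f(162,472,.04); k=f(176,123,.057)
print(h,hs,k,np.linalg.norm((k-h)[:2]),np.degrees(np.arctan2(*(k-h)[1::-1])))
togo([h[0],h[1],.026],np.radians(52))
E
```

```text
0.0293 52.2
0.0295 -37.0
0.0298 -127.5
0.0297 142.1
[0.51707993 0.24771338 0.04      ] [0.51663378 0.24844396 0.04      ] [0.46604646 0.2875489  0.057     ] 0.0647401275735321 142.02524319887604
tcp [0.5117 0.2434 0.1758] yaw 53.19 tilt 0.07 F [-0.59 -0.23  0.28] op 1.0 t 4.3 q6 [ 0.23  0.25  1.7  -0.    1.19 -0.69]
shift [0.0066 0.0016 0.1498]
rotvec [ 0.0008 -0.001   0.0208]
```

```bash
python3 -m pendant '[[[0.0065,0.0015,0.03,0,0,0.02,-1],[0,0,0.03,0,0,0,-1],[0,0,0.03,0,0,0,-1],[0,0,0.02,0,0,0,-1],[0,0,0,0,0,0,-1],[0,0,0,0,0,0,-1]]]'
python3 - <<'E'
from h import *
togo([.5169,.248,.034],np.radians(52)); print(ctrl.tips_ahead)
E
```

```text
time_s: 4.9
eef_pos: [0.5178, 0.2479, 0.0668]
eef_rot: [0.0, 0.899, 0.439, 0.002]
wrist_force: [0.7, -0.2, 0.6]
opening: 0.997
tcp [0.5178 0.2479 0.0668] yaw 52.06 tilt 0.2 F [ 0.73 -0.24  0.62] op 0.997 t 4.9 q6 [ 0.24  0.42  1.73  0.    0.99 -0.67]
shift [-0.0006 -0.0008  0.0328]
rotvec [ 0.0021 -0.0027  0.001 ]
0.025
```

```bash
python3 -m pendant '[[[-0.0005,-0.001,0.02,0.002,-0.0027,0,-1],[0,0,0.0125,0,0,0,-1],[0,0,0,0,0,0,-1],[0,0,0,0,0,0,-1]]]'
python3 -m pendant '[[[0,0,0,0,0,0,1],[0,0,0,0,0,0,1],[0,0,0,0,0,0,1],[0,0,0,0,0,0,1],[0,0,0,0,0,0,1],[0,0,0,0,0,0,1],[0,0,0,0,0,0,1],[0,0,0,0,0,0,1]]]'
python3 - <<'E'
from h import *
togo([.5169,.248,.034],np.radians(52))
E
```

```text
time_s: 5.3
eef_pos: [0.5156, 0.2481, 0.0327]
eef_rot: [-0.0, 0.898, 0.439, -0.001]
wrist_force: [0.1, -0.3, -0.2]
opening: 1.001
time_s: 6.1
eef_pos: [0.5157, 0.2482, 0.0323]
eef_rot: [-0.0, 0.898, 0.439, -0.001]
wrist_force: [0.0, -0.1, 5.7]
opening: 0.344
tcp [0.5157 0.2482 0.0323] yaw 52.08 tilt 0.11 F [ 0.04 -0.08  5.73] op 0.344 t 6.1 q6 [ 0.24  0.47  1.74  0.    0.93 -0.67]
shift [ 0.0006  0.001  -0.0017]
rotvec [-0.0012  0.0015  0.0014]
```

```bash
python3 -m pendant '[[[0,0,-0.02,0,0,0,1],[0,0,-0.03,0,0,0,1],[0,0,-0.04,0,0,0,1],[0,0,-0.04,0,0,0,1],[0,0,-0.04,0,0,0,1],[0,0,-0.04,0,0,0,1],[0,0,-0.03,0,0,0,1],[0,0,0,0,0,0,1]]]'
python3 -m pendant '[[[0,0,0,0,0,-0.136,1],[0,0,0,0,0,-0.136,1],[0,0,0,0,0,-0.136,1],[0,0,0,0,0,-0.136,1],[0,0,0,0,0,-0.136,1],[0,0,0,0,0,-0.136,1],[0,0,0,0,0,-0.136,1],[0,0,0,0,0,-0.136,1],[0,0,0,0,0,-0.136,1],[0,0,0,0,0,-0.136,1]]]'
python3 - <<'E'
from h import *
togo([.5956-.77*.05,-.041-.64*.05,.28],np.radians(130))
E
```

```text
time_s: 6.9
eef_pos: [0.5178, 0.2486, 0.2763]
eef_rot: [0.001, 0.898, 0.439, 0.002]
wrist_force: [0.6, 0.1, -2.0]
opening: 0.341
time_s: 7.9
eef_pos: [0.5146, 0.2478, 0.2687]
eef_rot: [-0.003, 0.42, 0.907, -0.003]
wrist_force: [0.1, 0.1, -1.6]
opening: 0.342
tcp [0.5146 0.2478 0.2687] yaw 130.32 tilt 0.46 F [ 0.11  0.1  -1.63] op 0.342 t 7.9 q6 [ 0.24  0.17  1.6  -0.    1.39 -2.03]
shift [-0.272  -0.1752 -0.0109]
rotvec [-0.0074 -0.0034  0.0056]
```

```bash
python3 -m pendant '[[[-0.034,-0.022,-0.0014,0,0,0,1],[-0.034,-0.022,-0.0014,0,0,0,1],[-0.034,-0.022,-0.0014,0,0,0,1],[-0.034,-0.022,-0.0014,0,0,0,1],[-0.034,-0.022,-0.0014,0,0,0,1],[-0.034,-0.022,-0.0014,0,0,0,1],[-0.034,-0.022,-0.0014,0,0,0,1],[-0.034,-0.022,-0.0014,0,0,0,1],[0,0,0,0,0,0,1],[0,0,0,0,0,0,1]]]'
python3 - <<'E'
from h import *
cam('wrist','w3')
togo([.5956,-.041,.25],np.radians(130)); print(proj('w3',[.5956,-.041,.184]))
E
```

```text
time_s: 8.9
eef_pos: [0.5548, -0.0738, 0.2806]
eef_rot: [-0.003, 0.424, 0.906, -0.001]
wrist_force: [0.2, -0.2, -2.1]
opening: 0.341
tcp [ 0.555  -0.0728  0.281 ] yaw 129.96 tilt 0.39 F [-0.19  0.99 -2.3 ] op 0.342 t 8.95 q6 [-0.34  0.13  1.61 -0.    1.4  -2.61]
shift [-0.0018  0.0517  0.0307]
rotvec [-0.0046 -0.005  -0.0007]
(np.float64(277.39775788605874), np.float64(298.1780056730074))
```

View pics/w3.png

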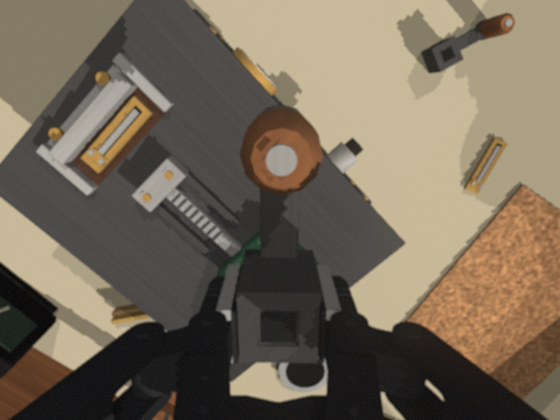

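```bash
python3 -m pendant '[[[0.03,-0.03,0,-0.0046,-0.005,0,1],[0.03,-0.03,0,0,0,0,1],[0,0,0,0,0,0,1],[0,0,0,0,0,0,1],[0,0,0,0,0,0,1]]]'
python3 - <<'E'
from h import *
cam('wrist','w4')
togo([.5956,-.041,.25],np.radians(130)); u,v=(proj('w4',[.5956,-.041,.184])); print(u,v)
crop('w4',int(u)-50,int(v)-50,int(u)+50,int(v)+50,6,'c5'); print(int(u)-50,int(v)-50)
crop('w3',220,240,350,370,5,'c6')
E
```

```text
time_s: 9.45
eef_pos: [0.4721, -0.0652, 0.2833]
eef_rot: [0.002, 0.422, 0.907, 0.0]
wrist_force: [0.1, -0.6, -2.6]
opening: 0.342
tcp [ 0.4723 -0.0654  0.2833] yaw 130.08 tilt 0.27 F [ 1.13  0.14 -1.18] op 0.346 t 9.5 q6 [-0.39 -0.07  1.82 -0.    1.39 -2.66]
shift [-0.0606  0.1101  0.0338]
rotvec [0.0021 0.0043 0.0013]
197.84877814913014 362.49075826751624
147 312
```

View pics/w4.png

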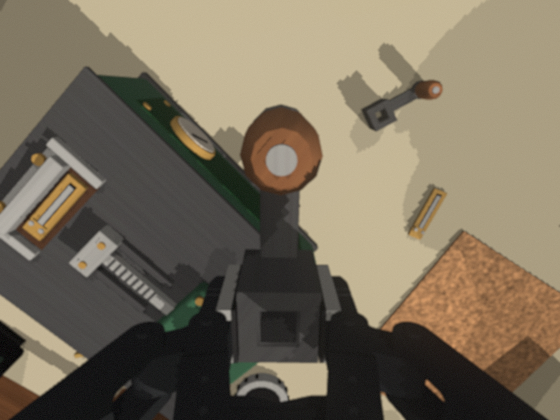

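View pics/c5.png

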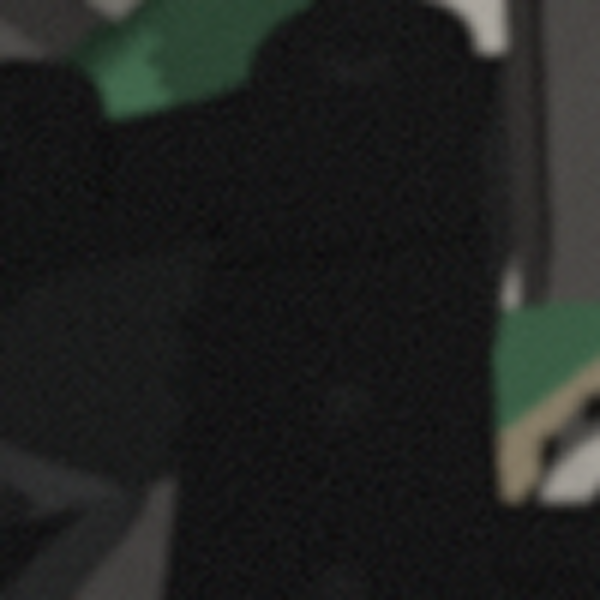

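View pics/c6.png

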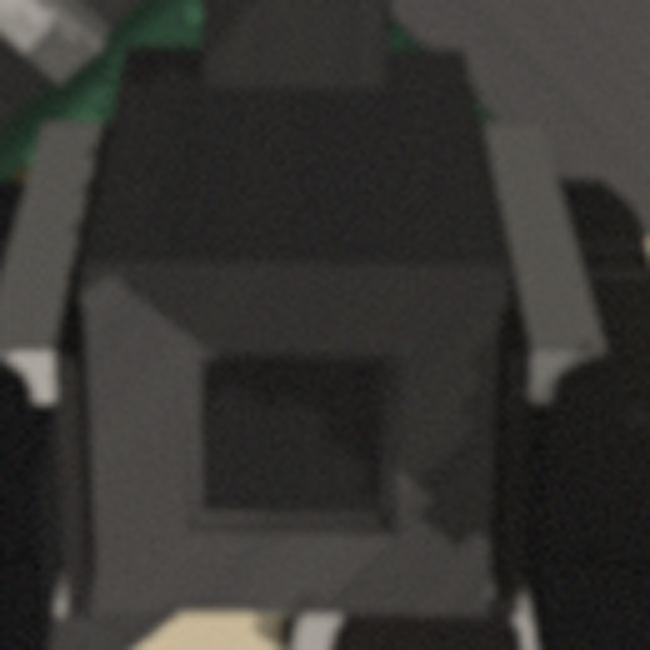

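```bash
python3 -m pendant '[[[0,0.04,0,0.002,0.004,0,1],[0,0.04,0,0,0,0,1],[0,0.04,0,0,0,0,1],[0,0,0,0,0,0,1],[0,0,0,0,0,0,1],[0,0,0,0,0,0,1]]]'
python3 - <<'E'
from h import *
h=pt('w3',220+294/5,240+440/5,z=.2887)
print('hub in tool at w3:',h-np.array([.555,-.0728,.281]), 'tool y comp',(h-np.array([.555,-.0728,.281]))@np.array([np.sin(2.268),-np.cos(2.268),0]),'x',(h-np.array([.555,-.0728,.281]))@np.array([np.cos(2.268),np.sin(2.268),0]))
for a,b in [((85,265),(505,265)),((85,612),(495,612))]:
  p=[pt('w3',220+q[0]/5,240+q[1]/5,z=.2887) for q in (a,b)]; print(np.linalg.norm(p[1]-p[0]))
cam('wrist','w5')
togo([.5956,-.041,.25],np.radians(130)); u,v=(proj('w5',[.5956,-.041,.184])); print(u,v)
crop('w5',int(u)-50,int(v)-50,int(u)+50,int(v)+50,6,'c7'); print(int(u)-50,int(v)-50)
E
```

```text
time_s: 10.1
eef_pos: [0.5632, 0.011, 0.2826]
eef_rot: [-0.001, 0.423, 0.906, -0.0]
wrist_force: [0.6, -0.5, -1.5]
opening: 0.342
hub in tool at w3: [-0.00021361 -0.00208433  0.0077    ] tool y comp -0.0015020592784708272 x -0.0014607754198875064
0.029269705428350043
0.030676786001908533
tcp [0.5631 0.0108 0.2829] yaw 129.98 tilt 0.07 F [ 0.   -0.25 -1.31] op 0.341 t 10.15 q6 [-0.19  0.13  1.61 -0.    1.4  -2.46]
shift [-0.0606 -0.0083  0.0328]
rotvec [-0.001  -0.0007 -0.0004]
183.9925067630959 212.1817557282582
133 162
```

View pics/w5.png

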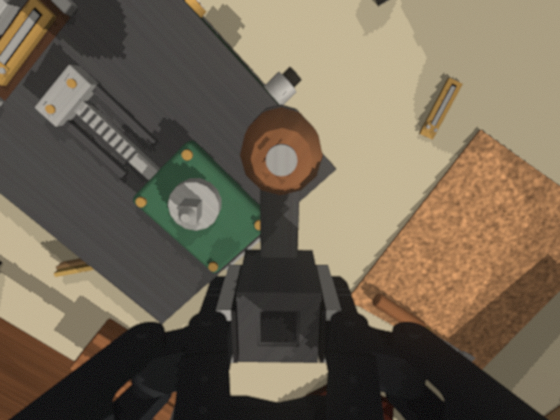

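View pics/c7.png

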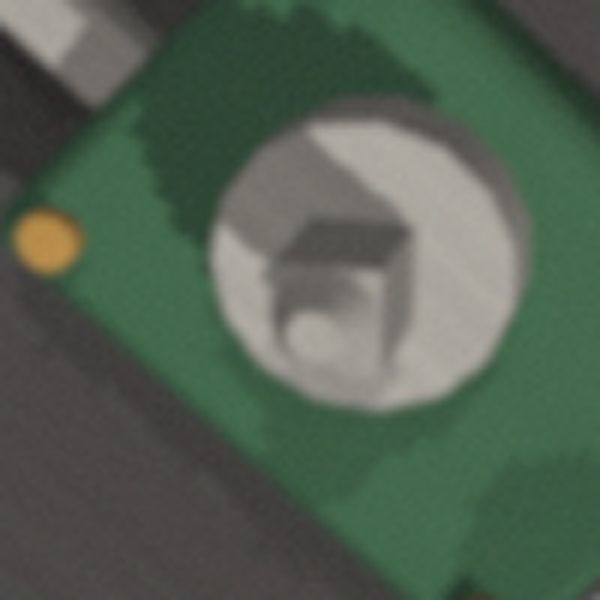

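```bash
python3 - <<'E'
from h import *
f=lambda u,v,z:pt('w5',133+u/6,162+v/6,z=z)
ang=lambda a,b:(np.linalg.norm(b-a).round(4),np.degrees(np.arctan2(*(b-a)[1::-1])).round(1))
print(ang(f(273,264,.178),f(387,264,.178)),ang(f(310,216,.16),f(412,220,.16)),ang(f(387,264,.178),f(385,377,.178)))
s=f(312,337,.184); print('tip',s,'boss',f(367,255,.16)); D=load('w5')
b=[f(*q,.16) for q in((211,250),(522,250),(367,98+10),(370,410))]; print([x.round(4).tolist() for x in b])
crop('w5',170,195,215,240,14,'c8')
E
```

```text
(np.float64(0.0123), np.float64(130.0)) (np.float64(0.0118), np.float64(127.7)) (np.float64(0.0131), np.float64(35.0))
tip [ 0.59849256 -0.03816449  0.184     ] boss [ 0.59685043 -0.03865123  0.16      ]
[[0.6081, -0.053, 0.16], [0.5847, -0.0252, 0.16], [0.5825, -0.049, 0.16], [0.6124, -0.027, 0.16]]
```

View pics/c8.png

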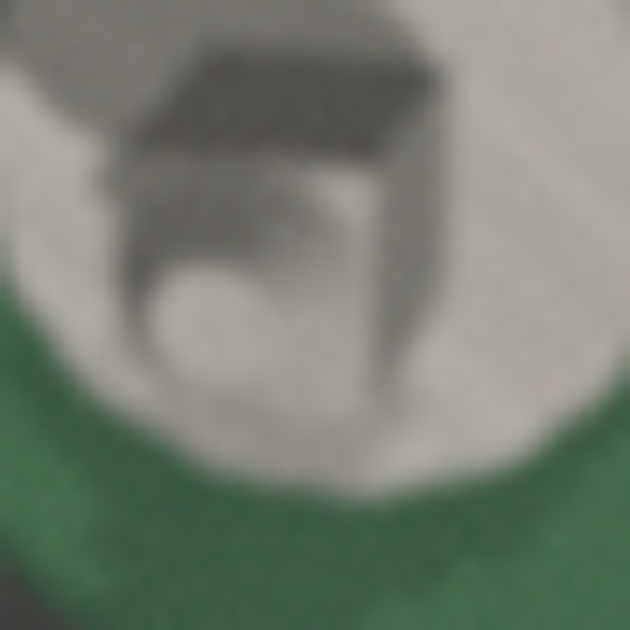

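```bash
python3 - <<'E'
from h import *
P=np.array([.5631,.0108,.2829]); y=np.array([np.sin(2.2685),-np.cos(2.2685),0]);x=np.array([np.cos(2.2685),np.sin(2.2685),0])
k=pt('w5',281,160,z=.2829+.0077+.017); print('knob rel tool x,y',(k-P)@x,(k-P)@y)
cam('top','t2'); togo([.5979,-.0363,.25],np.radians(128.5))
kt=P-.065*y; kt[2]=.3076; u,v=proj('t2',kt); print(u,v, proj('t2',[.597,-.039,.184]))
crop('t2',int(u)-40,int(v)-30,int(u)+80,int(v)+60,6,'c9'); print(int(u)-40,int(v)-30)
E
```

```text
knob rel tool x,y -0.00020358332871485497 -0.06475143923162534
tcp [0.563  0.0106 0.2831] yaw 129.96 tilt 0.05 F [ 0.38 -0.05 -1.71] op 0.343 t 10.2 q6 [-0.19  0.13  1.61 -0.    1.4  -2.46]
shift [-0.0584 -0.0034  0.0331]
rotvec [-0.0007 -0.0004  0.0254]
276.1389458646665 207.98868164433617 (np.float64(280.40868755331445), np.float64(181.43217958148256))
236 177
```

View pics/c9.png

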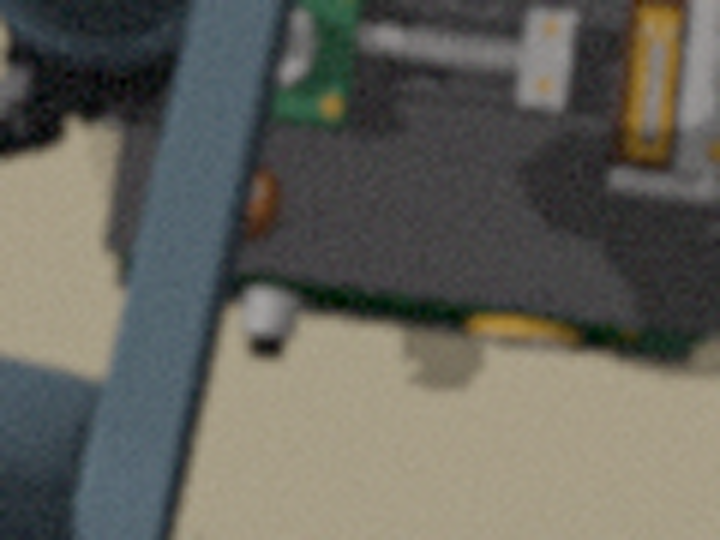

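```bash
python3 -m pendant '[[[-0.029,-0.0015,0,0,0,0.025,1],[-0.029,-0.003,0,0,0,0,1],[0,0,0.04,0,0,0,1],[0,0,0.018,0,0,0,1],[0,0,0,0,0,0,1],[0,0,0,0,0,0,1]]]'
python3 - <<'E'
from h import *
togo([.5977,-.0375,.225],np.radians(128.5))
cam('scene','s2'); cam('wrist','w6')
u,v=proj('s2',[.597,-.038,.2]); crop('s2',int(u)-40,int(v)-40,int(u)+40,int(v)+40,8,'c10'); print(int(u)-40,int(v)-40)
E
```

```text
time_s: 10.8
eef_pos: [0.5965, -0.0371, 0.2258]
eef_rot: [-0.0, 0.434, 0.901, -0.0]
wrist_force: [-0.7, 0.6, -0.6]
opening: 0.344
tcp [ 0.5965 -0.0371  0.2258] yaw 128.52 tilt 0.02 F [-0.69  0.63 -0.59] op 0.344 t 10.8 q6 [-0.26  0.26  1.58 -0.    1.31 -2.5 ]
shift [-0.0011  0.0007  0.0008]
rotvec [-0.0003 -0.0001  0.0004]
241 179
```

View pics/c10.png

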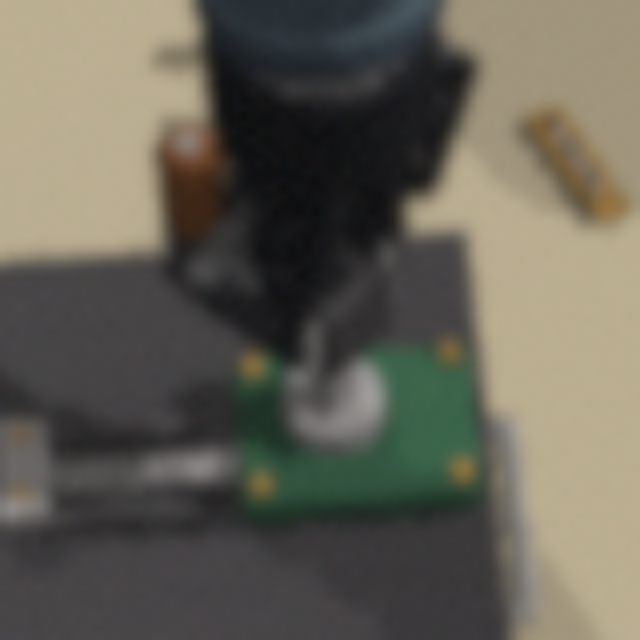

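View pics/w6.png

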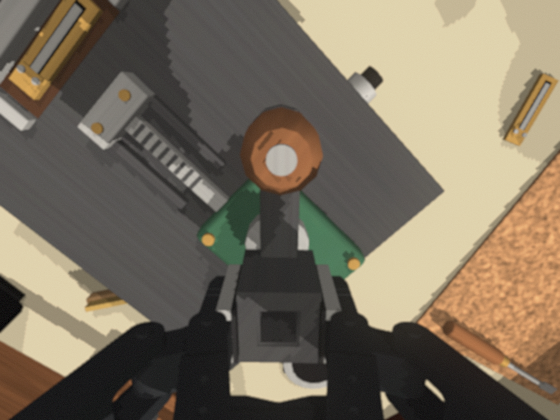

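```bash
python3 - <<'E'
from h import *
crop('w6',230,180,330,260,7,'c11')
for z in (.16,.184,.2335): print(z,proj('w6',[.5965,-.0371,z]),proj('w6',[.5977,-.0384,z]))
E
```

```text
0.16 (np.float64(280.68937783459864), np.float64(243.98122066230752)) (np.float64(277.53028425365886), np.float64(244.1891376370599))
0.184 (np.float64(280.94067520350876), np.float64(263.7334228338722)) (np.float64(277.3783059547945), np.float64(263.9630393454326))
0.2335 (np.float64(281.73405352973657), np.float64(326.09368217980966)) (np.float64(276.8985460989897), np.float64(326.38461073556294))
```

View pics/c11.png

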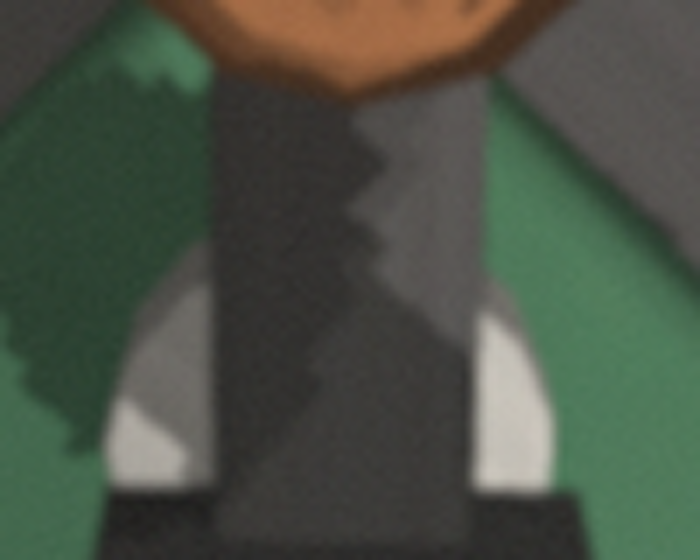

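```bash
python3 -m pendant '[[[-0.0009,0,0.005,0,0,0,1],[0,0,0.005,0,0,0,1],[0,0,0.002,0,0,0,1],[0,0,0,0,0,0,1]]]'
python3 -m pendant '[[[0,0,0.001,0,0,0,1],[0,0,0.001,0,0,0,1],[0,0,0.001,0,0,0,1],[0,0,0,0,0,0,1]]]'
python3 -m pendant '[[[0,0,0.001,0,0,0,1],[0,0,0.001,0,0,0,1],[0,0,0,0,0,0,1]]]'
```

```text
time_s: 11.3
eef_pos: [0.5967, -0.0371, 0.2125]
eef_rot: [-0.001, 0.434, 0.901, -0.0]
wrist_force: [-0.5, 0.1, -1.8]
opening: 0.342
time_s: 11.7
eef_pos: [0.597, -0.0372, 0.2099]
eef_rot: [-0.0, 0.434, 0.901, -0.0]
wrist_force: [-0.2, 0.2, -3.1]
opening: 0.341
time_s: 12.0
eef_pos: [0.597, -0.0372, 0.2079]
eef_rot: [-0.0, 0.434, 0.901, -0.0]
wrist_force: [-0.8, -0.4, -3.0]
opening: 0.346
```

```bash
python3 -m pendant '[[[0,0,0.001,0,0,0,1],[0,0,0.001,0,0,0,1],[0,0,0,0,0,0,1]]]'
python3 -m pendant '[[[0,0,0.001,0,0,0,1],[0,0,0.001,0,0,0,1],[0,0,0,0,0,0,1]]]'
python3 -m pendant '[[[0,0,0.001,0,0,0,1],[0,0,0.001,0,0,0,1],[0,0,0,0,0,0,1]]]'
```

```text
time_s: 12.3
eef_pos: [0.5971, -0.0372, 0.206]
eef_rot: [-0.0, 0.434, 0.901, -0.0]
wrist_force: [1.1, -0.8, -2.1]
opening: 0.343
time_s: 12.6
eef_pos: [0.5973, -0.0373, 0.2041]
eef_rot: [0.0, 0.434, 0.901, -0.0]
wrist_force: [0.4, 0.0, -1.6]
opening: 0.343
time_s: 12.9
eef_pos: [0.5973, -0.0373, 0.2021]
eef_rot: [0.0, 0.434, 0.901, -0.0]
wrist_force: [2.1, -2.0, -1.7]
opening: 0.346
```

```bash
python3 -m pendant '[[[0,0,0.002,0,0,0,1],[0,0,0.002,0,0,0,1],[0,0,0.002,0,0,0,1],[0,0,0,0,0,0,1]]]'
python3 -m pendant '[[[0,0,0.002,0,0,0,1],[0,0,0.002,0,0,0,1],[0,0,0.001,0,0,0,1],[0,0,0,0,0,0,1]]]'
python3 -m pendant '[[[0,0,0.001,0,0,0,1],[0,0,0.001,0,0,0,1],[0,0,0,0,0,0,1]]]'
```

```text
time_s: 13.3
eef_pos: [0.5973, -0.0373, 0.1959]
eef_rot: [0.0, 0.434, 0.901, -0.0]
wrist_force: [3.7, -1.9, -2.5]
opening: 0.341
time_s: 13.7
eef_pos: [0.5973, -0.0373, 0.1911]
eef_rot: [0.0, 0.434, 0.901, -0.0]
wrist_force: [4.6, -1.6, -1.5]
opening: 0.345
time_s: 14.0
eef_pos: [0.5974, -0.0373, 0.1892]
eef_rot: [0.0, 0.434, 0.901, -0.0]
wrist_force: [4.9, -2.5, 0.4]
opening: 0.341
```

```bash
python3 -m pendant '[[[-0.0004,0.0002,0,0,0,0,0],[0,0,0,0,0,0,0],[0,0,0,0,0,0,0],[0,0,0,0,0,0,0]]]'
python3 - <<'E'
from h import *
togo([.597,-.037,.188]); print(ctrl.get_obs()['torque'])
cam('wrist','w7')
E
```

```text
time_s: 14.4
eef_pos: [0.597, -0.0372, 0.1888]
eef_rot: [-0.001, 0.434, 0.901, -0.0]
wrist_force: [-0.3, -0.6, -0.6]
opening: 0.506
tcp [ 0.597  -0.0372  0.1888] yaw 128.58 tilt 0.1 F [-0.33 -0.63 -0.6 ] op 0.506 t 14.4 q6 [-0.26  0.3   1.61 -0.    1.24 -2.5 ]
shift [0.0002 0.0001 0.0008]
[ 0.0147271   0.02589348 -0.00291257]
```

View pics/w7.png

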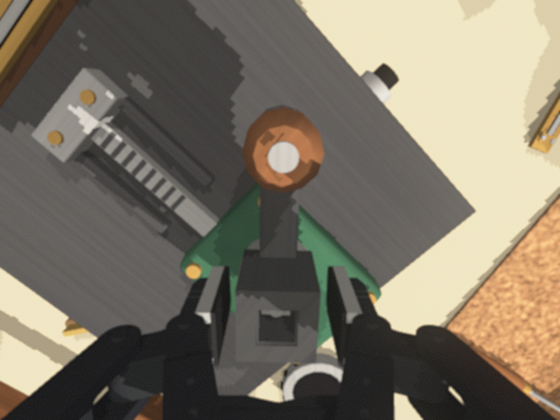

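```bash
python3 -m pendant '[[[0,0,0,0,0,0,1],[0,0,0,0,0,0,1],[0,0,0,0,0,0,1],[0,0,0,0,0,0,1],[0,0,0,0,0,0,1]]]'
cat > st.py <<'E'
from h import *
togo([.597,-.0372,.1888]); o=ctrl.get_obs(); print('torque',o['torque'].round(3),'eff6',o['joint_efforts'][5].round(3))
E
python3 st.py
python3 -m pendant '[[[0,0,0,0,0,0.05,1],[0,0,0,0,0,0.05,1],[0,0,0,0,0,0.05,1],[0,0,0,0,0,0.05,1],[0,0,0,0,0,0,1]]]'; python3 st.py
```

```text
time_s: 14.95
eef_pos: [0.5975, -0.0373, 0.1892]
eef_rot: [-0.0, 0.434, 0.901, -0.0]
wrist_force: [-0.8, 1.4, 2.5]
opening: 0.341
tcp [ 0.5975 -0.0373  0.1892] yaw 128.58 tilt 0.04 F [-0.77  1.39  2.5 ] op 0.341 t 14.95 q6 [-0.26  0.3   1.61 -0.    1.24 -2.5 ]
shift [ 0.0004 -0.0003  0.0004]
torque [ 0.14   0.142 -0.041] eff6 -0.02
time_s: 15.45
eef_pos: [0.5979, -0.0374, 0.1892]
eef_rot: [0.0, 0.522, 0.853, 0.0]
wrist_force: [1.0, 1.1, 1.5]
opening: 0.343
tcp [ 0.5979 -0.0374  0.1892] yaw 117.09 tilt 0.02 F [0.99 1.07 1.52] op 0.343 t 15.45 q6 [-0.26  0.3   1.61  0.    1.24 -2.3 ]
shift [ 0.0005 -0.0007  0.0004]
torque [ 0.14  -0.183  0.042] eff6 0.544
```

```bash
python3 -m pendant '[[[0,0,0,0,0,0.05,1],[0,0,0,0,0,0.05,1],[0,0,0,0,0,0.05,1],[0,0,0,0,0,0.05,1],[0,0,0,0,0,0.05,1],[0,0,0,0,0,0.05,1],[0,0,0,0,0,0.05,1],[0,0,0,0,0,0.05,1]]]'; python3 st.py
python3 -m pendant '[[[0,0,0,0,0,0,1]]]';python3 st.py
```

```text
time_s: 16.25
eef_pos: [0.5978, -0.0371, 0.1892]
eef_rot: [-0.0, 0.681, 0.732, 0.0]
wrist_force: [0.9, 1.3, 1.3]
opening: 0.34
tcp [ 0.5978 -0.0371  0.1892] yaw 94.19 tilt 0.02 F [0.89 1.33 1.28] op 0.34 t 16.25 q6 [-0.26  0.3   1.61  0.    1.24 -1.9 ]
shift [ 0.     -0.0008  0.0004]
torque [ 0.199 -0.184  0.169] eff6 -0.478
time_s: 16.35
eef_pos: [0.5978, -0.0372, 0.1892]
eef_rot: [-0.0, 0.68, 0.733, 0.0]
wrist_force: [1.4, 1.8, 1.3]
opening: 0.342
tcp [ 0.5978 -0.0372  0.1892] yaw 94.25 tilt 0.02 F [1.41 1.84 1.28] op 0.342 t 16.35 q6 [-0.26  0.3   1.61  0.    1.24 -1.91]
shift [ 0.     -0.0008  0.0004]
torque [ 0.31  -0.282  0.093] eff6 0.588
```

```bash
python3 -m pendant '[[[0,0,0,0,0,0.1,1],[0,0,0,0,0,0.1,1],[0,0,0,0,0,0.1,1],[0,0,0,0,0,0.1,1],[0,0,0,0,0,0.1,1],[0,0,0,0,0,0.1,1],[0,0,0,0,0,0.1,1],[0,0,0,0,0,0.1,1],[0,0,0,0,0,0.1,1],[0,0,0,0,0,0.1,1]]]'; python3 st.py
python3 - <<'E'
from h import *
cam('scene','s3'); cam('top','t3'); crop('s3',195,200,315,300,6,'c12');crop('t3',245,130,375,250,6,'c13')
E
```

```text
time_s: 17.35
eef_pos: [0.598, -0.0367, 0.1892]
eef_rot: [-0.0, 0.949, 0.316, 0.001]
wrist_force: [3.3, 4.1, -0.1]
opening: 0.34
tcp [ 0.598  -0.0367  0.1892] yaw 36.83 tilt 0.08 F [ 3.27  4.06 -0.06] op 0.34 t 17.35 q6 [-0.26  0.3   1.61  0.    1.24 -0.9 ]
shift [-0.0011 -0.0002  0.0004]
torque [ 0.595 -0.579  0.197] eff6 -1.142
```

View pics/c12.png

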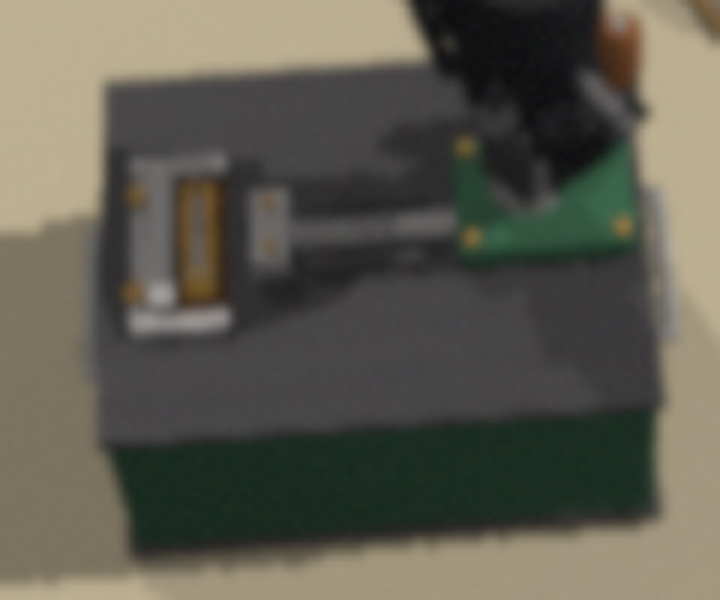

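View pics/c13.png

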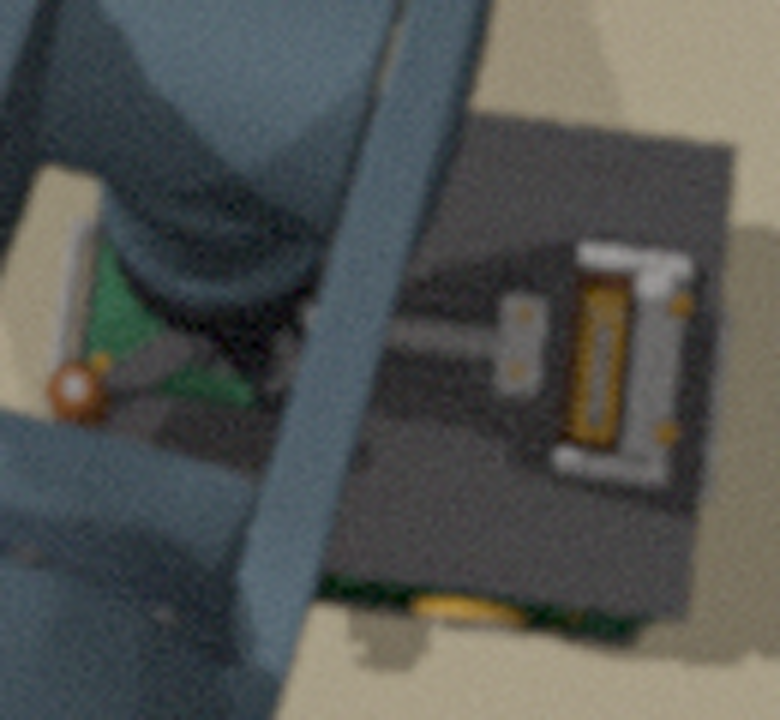

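```bash
python3 -m pendant '[[[0.0004,0,0,0,0,0.1,1],[0,0,0,0,0,0.1,1],[0,0,0,0,0,0.1,1],[0,0,0,0,0,0.1,1],[0,0,0,0,0,0.1,1],[0,0,0,0,0,0.1,1],[0,0,0,0,0,0.1,1],[0,0,0,0,0,0.1,1],[0,0,0,0,0,0.1,1],[0,0,0,0,0,0.1,1]]]'; python3 st.py
python3 -m pendant '[[[0,0,0,0,0,0.08,1],[0,0,0,0,0,0.08,1],[0,0,0,0,0,0.08,1],[0,0,0,0,0,0.08,1],[0,0,0,0,0,0.08,1]]]'; python3 st.py
python3 - <<'E'
from h import *
cam('top','t4'); crop('t4',315,150,375,220,9,'c14')
E
```

```text
time_s: 18.45
eef_pos: [0.5986, -0.0367, 0.1892]
eef_rot: [-0.0, 0.984, -0.177, 0.001]
wrist_force: [4.9, 3.1, -0.7]
opening: 0.341
tcp [ 0.5986 -0.0367  0.1892] yaw -20.36 tilt 0.09 F [ 4.86  3.12 -0.73] op 0.341 t 18.45 q6 [-0.26  0.3   1.6   0.    1.24  0.1 ]
shift [-0.0013  0.001   0.0004]
torque [ 0.593 -0.834  0.145] eff6 -1.155
time_s: 18.95
eef_pos: [0.5987, -0.0368, 0.1892]
eef_rot: [-0.001, 0.93, -0.368, 0.001]
wrist_force: [6.2, 3.6, -0.9]
opening: 0.341
tcp [ 0.5987 -0.0368  0.1892] yaw -43.23 tilt 0.11 F [ 6.17  3.59 -0.94] op 0.341 t 18.95 q6 [-0.26  0.3   1.6   0.    1.24  0.49]
shift [-0.001   0.0015  0.0004]
torque [ 0.456 -0.868  0.167] eff6 -0.897
```

View pics/c14.png

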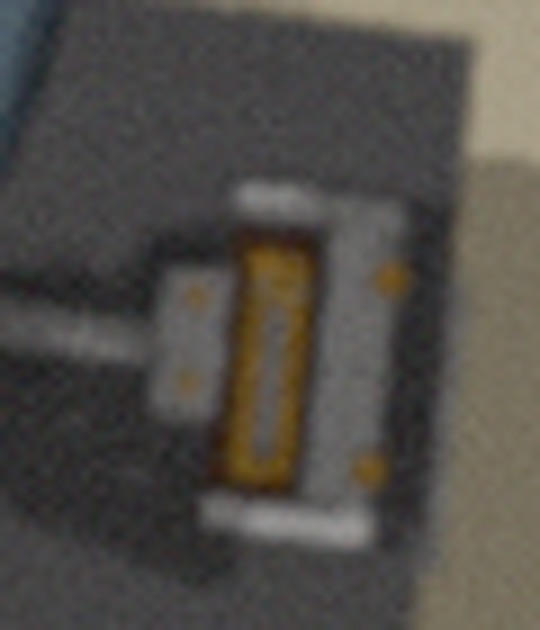

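```bash
python3 -m pendant '[[[0.0002,-0.0005,0,0,0,0.05,1],[0,0,0,0,0,0.05,1],[0,0,0,0,0,0.05,1],[0,0,0,0,0,0.05,1],[0,0,0,0,0,0.05,1],[0,0,0,0,0,0.05,1]]]'; python3 st.py
python3 -m pendant '[[[0,0,0,0,0,0.04,1],[0,0,0,0,0,0.04,1],[0,0,0,0,0,0.04,1]]]'; python3 st.py
python3 -m pendant '[[[0,0,0,0,0,0.04,1],[0,0,0,0,0,0.04,1],[0,0,0,0,0,0.04,1]]]'; python3 st.py
```

```text
time_s: 19.6
eef_pos: [0.5989, -0.0369, 0.1892]
eef_rot: [-0.0, 0.864, -0.503, 0.0]
wrist_force: [3.6, 2.2, -0.1]
opening: 0.342
tcp [ 0.5989 -0.0369  0.1892] yaw -60.35 tilt 0.05 F [ 3.6   2.21 -0.05] op 0.342 t 19.6 q6 [-0.26  0.3   1.6   0.    1.24  0.79]
shift [-0.0007  0.0018  0.0004]
torque [ 0.306 -0.586  0.155] eff6 -0.494
time_s: 19.9
eef_pos: [0.5989, -0.037, 0.1892]
eef_rot: [-0.0, 0.833, -0.553, 0.0]
wrist_force: [3.6, 2.4, -0.1]
opening: 0.344
tcp [ 0.5989 -0.037   0.1892] yaw -67.21 tilt 0.06 F [ 3.63  2.38 -0.09] op 0.344 t 19.9 q6 [-0.26  0.3   1.6   0.    1.24  0.91]
shift [-0.0005  0.0018  0.0004]
torque [ 0.272 -0.615  0.149] eff6 -0.363
time_s: 20.2
eef_pos: [0.5989, -0.0371, 0.1892]
eef_rot: [-0.0, 0.798, -0.602, 0.001]
wrist_force: [3.7, 1.2, -1.3]
opening: 0.341
tcp [ 0.5989 -0.0371  0.1892] yaw -74.08 tilt 0.07 F [ 3.71  1.15 -1.31] op 0.341 t 20.2 q6 [-0.26  0.3   1.6   0.    1.24  1.03]
shift [-0.0004  0.0019  0.0004]
torque [ 0.242 -0.684  0.184] eff6 -0.364
```

Free-running torque stays at about 0.16 N m, which is 2.5 N at the knob. I turn on in smaller steps and watch for the rise.

```bash
python3 -m pendant '[[[0,0,0,0,0,0.02,1],[0,0,0,0,0,0.02,1],[0,0,0,0,0,0.02,1],[0,0,0,0,0,0.02,1]]]'; python3 st.py|tail -1
python3 -m pendant '[[[0,0,0,0,0,0.02,1],[0,0,0,0,0,0.02,1],[0,0,0,0,0,0.02,1],[0,0,0,0,0,0.02,1]]]'; python3 st.py|tail -1
python3 - <<'E'
from h import *
cam('top','t5'); crop('t5',315,150,375,220,9,'c15')
E
```

```text
time_s: 20.6
eef_pos: [0.5989, -0.0371, 0.1893]
eef_rot: [-0.0, 0.773, -0.635, 0.0]
wrist_force: [6.4, 0.8, -1.5]
opening: 0.342
torque [ 0.206 -0.925  0.192] eff6 -0.105
time_s: 21.0
eef_pos: [0.5989, -0.0371, 0.1893]
eef_rot: [-0.0, 0.747, -0.665, 0.001]
wrist_force: [5.1, 1.6, -0.7]
opening: 0.345
torque [ 0.168 -0.844  0.182] eff6 -0.105
```

View pics/c15.png

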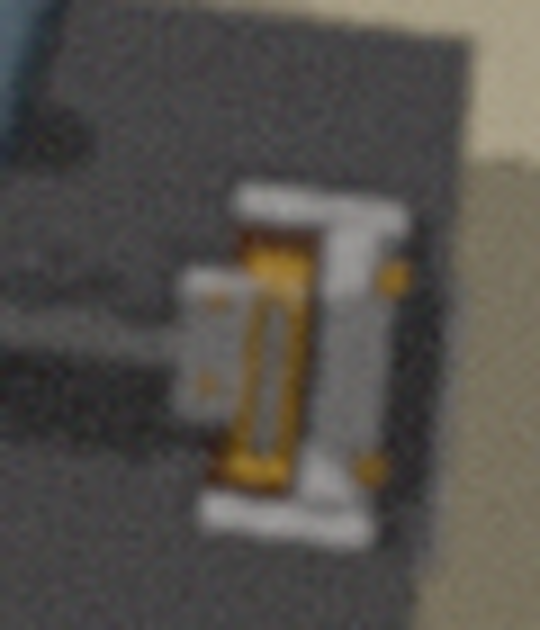

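```bash
python3 -m pendant '[[[-0.0002,-0.0003,0,0,0,0.02,1],[0,0,0,0,0,0.02,1],[0,0,0,0,0,0.02,1],[0,0,0,0,0,0.02,1]]]'; python3 st.py|tail -1
python3 -m pendant '[[[0,0,0,0,0,0.02,1],[0,0,0,0,0,0.02,1],[0,0,0,0,0,0.02,1]]]'; python3 st.py|tail -1
python3 -m pendant '[[[0,0,0,0,0,0.02,1],[0,0,0,0,0,0.02,1],[0,0,0,0,0,0.02,1]]]'; python3 st.py|tail -1
```

```text
time_s: 21.45
eef_pos: [0.5989, -0.0371, 0.1892]
eef_rot: [0.0, 0.719, -0.695, 0.0]
wrist_force: [5.6, -1.9, -2.0]
opening: 0.34
torque [-0.15  -0.864  0.161] eff6 -0.103
time_s: 21.75
eef_pos: [0.5989, -0.0372, 0.1893]
eef_rot: [-0.0, -0.698, 0.716, -0.0]
wrist_force: [5.2, -1.0, -1.6]
opening: 0.344
torque [-0.214 -0.865  0.108] eff6 -0.1
time_s: 22.05
eef_pos: [0.5989, -0.0372, 0.1892]
eef_rot: [-0.0, -0.676, 0.737, -0.0]
wrist_force: [5.8, -1.5, -1.3]
opening: 0.344
torque [-0.171 -0.862  0.146] eff6 -0.1
```

```bash
python3 -m pendant '[[[0,-0.0005,0,0,0,0.015,1],[0,0,0,0,0,0.015,1],[0,0,0,0,0,0.015,1]]]'; python3 st.py|tail -1
python3 -m pendant '[[[0,0,0,0,0,0.015,1],[0,0,0,0,0,0.015,1],[0,0,0,0,0,0.015,1]]]'; python3 st.py|tail -1
python3 -m pendant '[[[0,0,0,0,0,0.015,1],[0,0,0,0,0,0.015,1],[0,0,0,0,0,0.015,1]]]'; python3 st.py|tail -1
python3 - <<'E'
from h import *
cam('top','t6'); crop('t6',315,150,375,220,9,'c16')
E
```

```text
time_s: 22.35
eef_pos: [0.599, -0.0372, 0.1892]
eef_rot: [-0.001, -0.659, 0.752, -0.0]
wrist_force: [2.6, -2.6, 1.0]
opening: 0.342
torque [-0.413 -0.456  0.215] eff6 -0.019
time_s: 22.65
eef_pos: [0.599, -0.0371, 0.1892]
eef_rot: [-0.001, -0.642, 0.767, -0.0]
wrist_force: [2.0, -3.9, 2.6]
opening: 0.343
torque [-0.756 -0.307  0.216] eff6 -0.011
time_s: 22.95
eef_pos: [0.599, -0.0372, 0.1892]
eef_rot: [-0.0, -0.625, 0.781, -0.0]
wrist_force: [0.7, -5.3, 2.4]
opening: 0.343
torque [-0.896 -0.239  0.172] eff6 -0.007
```

View pics/c16.png

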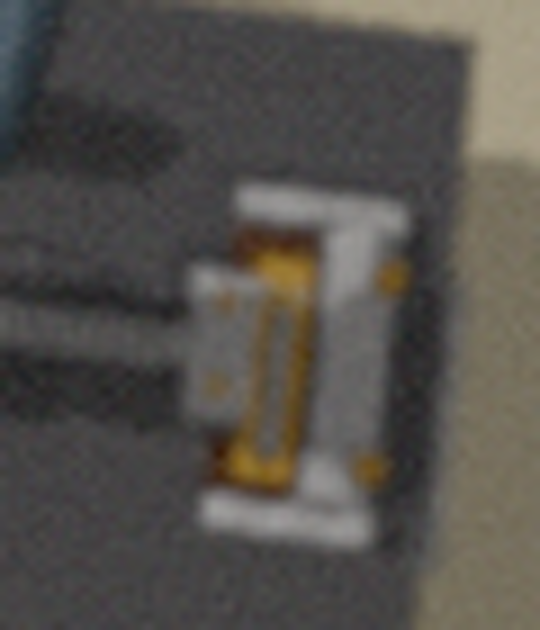

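```bash
python3 -m pendant '[[[0.0004,0,0,0,0,0.015,1],[0,0,0,0,0,0.015,1],[0,0,0,0,0,0.015,1]]]'; python3 st.py|tail -1
python3 -m pendant '[[[0,0,0,0,0,0.015,1],[0,0,0,0,0,0.015,1]]]'; python3 st.py|tail -1
python3 -m pendant '[[[0,0,0,0,0,0.015,1],[0,0,0,0,0,0.015,1]]]'; python3 st.py|tail -1
```

```text
time_s: 23.3
eef_pos: [0.599, -0.0372, 0.1892]
eef_rot: [-0.0, -0.607, 0.795, 0.0]
wrist_force: [0.8, -3.8, 2.8]
opening: 0.344
torque [-0.713 -0.247  0.142] eff6 -0.006
time_s: 23.5
eef_pos: [0.599, -0.0372, 0.1892]
eef_rot: [-0.0, -0.595, 0.804, 0.0]
wrist_force: [1.1, -3.5, 3.8]
opening: 0.341
torque [-0.746 -0.176  0.211] eff6 -0.002
time_s: 23.7
eef_pos: [0.599, -0.0372, 0.1892]
eef_rot: [-0.0, -0.583, 0.813, 0.0]
wrist_force: [1.1, -4.5, 4.4]
opening: 0.339
torque [-0.827 -0.153  0.183] eff6 -0.001
```

```bash
python3 -m pendant '[[[0,0,0,0,0,0.015,1],[0,0,0,0,0,0.01,1]]]'; python3 st.py|tail -1
```

```text
time_s: 23.9
eef_pos: [0.599, -0.0372, 0.1892]
eef_rot: [-0.0, -0.573, 0.82, 0.0]
wrist_force: [0.4, -4.7, 3.6]
opening: 0.345
torque [-0.807 -0.131  0.204] eff6 0.12
```

```bash
for i in 1; do python3 -m pendant '[[[0,0,0,0,0,0.012,1],[0,0,0,0,0,0.012,1]]]'; python3 st.py|tail -1; done
python3 -m pendant '[[[0,0,0,0,0,0.012,1],[0,0,0,0,0,0.012,1]]]'; python3 st.py|tail -1
```

```text
time_s: 24.1
eef_pos: [0.599, -0.0372, 0.1892]
eef_rot: [-0.0, -0.563, 0.827, 0.0]
wrist_force: [-0.1, -4.9, 4.3]
opening: 0.346
torque [-0.829 -0.147  0.207] eff6 0.04
time_s: 24.3
eef_pos: [0.599, -0.0372, 0.1892]
eef_rot: [-0.0, -0.553, 0.833, 0.0]
wrist_force: [-0.1, -5.8, 4.2]
opening: 0.348
torque [-0.889 -0.133  0.196] eff6 0.041
```

```bash
python3 -m pendant '[[[0,0,0,0,0,0.012,1],[0,0,0,0,0,0.012,1]]]'; python3 st.py|tail -1
python3 - <<'E'
from h import *
cam('top','t7'); crop('t7',315,150,375,220,9,'c17')
E
```

```text
time_s: 24.5
eef_pos: [0.599, -0.0373, 0.1892]
eef_rot: [-0.0, -0.543, 0.84, 0.0]
wrist_force: [0.5, -5.1, 3.8]
opening: 0.342
torque [-0.889 -0.11   0.232] eff6 0.041
```

View pics/c17.png

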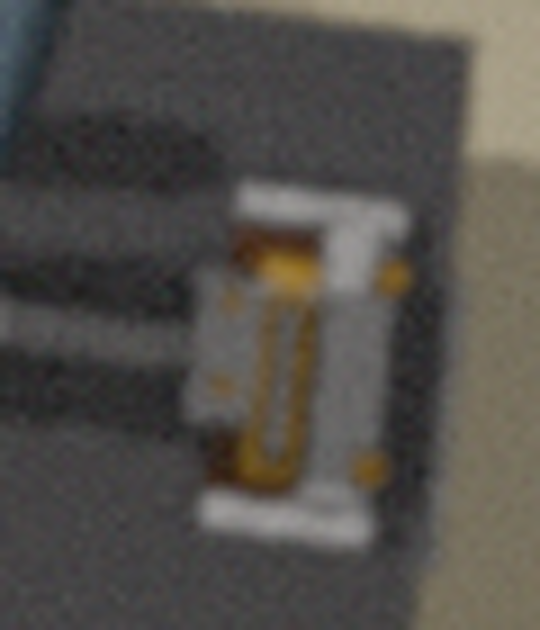

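```bash
python3 -m pendant '[[[0.0003,-0.0002,0,0,0,0.01,1],[0,0,0,0,0,0,1]]]'; python3 st.py|tail -1
python3 -m pendant '[[[0,0,0,0,0,0.01,1]]]'; python3 st.py|tail -1
python3 -m pendant '[[[0,0,0,0,0,0.01,1]]]'; python3 st.py|tail -1
```

```text
time_s: 24.75
eef_pos: [0.599, -0.0373, 0.1892]
eef_rot: [-0.0, -0.539, 0.843, 0.0]
wrist_force: [-0.8, -3.3, 4.6]
opening: 0.344
torque [-0.682 -0.025  0.224] eff6 0.259
time_s: 24.85
eef_pos: [0.599, -0.0373, 0.1892]
eef_rot: [-0.0, -0.535, 0.845, 0.0]
wrist_force: [-0.2, -3.6, 4.7]
opening: 0.344
torque [-0.763 -0.106  0.207] eff6 -0.01
time_s: 24.95
eef_pos: [0.599, -0.0373, 0.1892]
eef_rot: [-0.0, -0.53, 0.848, 0.0]
wrist_force: [1.4, -4.5, 5.0]
opening: 0.344
torque [-0.723 -0.124  0.212] eff6 0.066
```

```bash
python3 -m pendant '[[[0,0,0,0,0,0.01,1]]]'; python3 st.py|tail -1
python3 -m pendant '[[[0,0,0,0,0,0.01,1]]]'; python3 st.py|tail -1
```

```text
time_s: 25.05
eef_pos: [0.599, -0.0373, 0.1892]
eef_rot: [-0.0, -0.526, 0.85, 0.0]
wrist_force: [-0.2, -3.9, 5.2]
opening: 0.343
torque [-0.733 -0.016  0.196] eff6 0.072
time_s: 25.15
eef_pos: [0.599, -0.0373, 0.1892]
eef_rot: [-0.0, -0.522, 0.853, 0.0]
wrist_force: [-0.6, -4.9, 5.6]
opening: 0.344
torque [-0.662  0.001  0.193] eff6 0.072
```

```bash
python3 -m pendant '[[[0,0,0,0,0,0.01,1],[0,0,0,0,0,0.01,1]]]'|grep time; python3 st.py|tail -1
python3 -m pendant '[[[0,0,0,0,0,0.01,1],[0,0,0,0,0,0.01,1]]]'|grep time; python3 st.py|tail -1
```

```text
time_s: 25.35
torque [-0.665 -0.01   0.258] eff6 0.13
time_s: 25.55
torque [-0.673 -0.039  0.346] eff6 0.188
```

```bash
python3 -m pendant '[[[0,0,0,0,0,0.01,1],[0,0,0,0,0,0.01,1]]]'|grep time; python3 st.py|tail -1
```

```text
time_s: 25.75
torque [-0.703 -0.048  0.418] eff6 0.252
```

```bash
python3 -m pendant '[[[0,0,0,0,0,0.01,1],[0,0,0,0,0,0.01,1]]]'|grep time; python3 st.py|tail -1
```

```text
time_s: 25.95
torque [-0.735 -0.049  0.455] eff6 0.305
```

The nip shows clearly: torque has risen from 0.20 to 0.455 N m, so about 3.9 N extra at the knob and 31–39 N on the shoe. I hold it there and look.

```bash
python3 -m pendant '[[[0,0,0,0,0,0,1],[0,0,0,0,0,0,1],[0,0,0,0,0,0,1],[0,0,0,0,0,0,1]]]'|grep time; python3 st.py
python3 - <<'E'
from h import *
cam('top','t8'); crop('t8',315,150,375,220,9,'c18'); print(ctrl.get_obs()['torque'])
E
```

```text
time_s: 26.35
tcp [ 0.5989 -0.0374  0.1892] yaw -121.64 tilt 0.05 F [ 0.36 -5.07  5.65] op 0.343 t 26.35 q6 [-0.26  0.3   1.6  -0.    1.24  1.86]
shift [0.0009 0.0017 0.0004]
torque [-0.77  -0.061  0.419] eff6 0.404
[-0.73314213 -0.06499317  0.40731901]
```

View pics/c18.png

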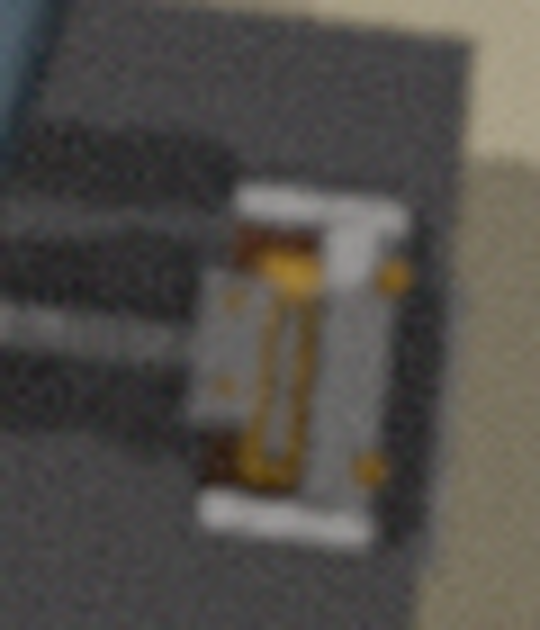

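```bash
python3 -m pendant '[[[0,0,0,0,0,0,0],[0,0,0,0,0,0,0],[0,0,0,0,0,0,0],[0.0005,-0.0002,-0.0005,0,0,-0.03,0],[0,0,0,0,0,-0.03,0],[0,0,0,0,0,0,0]]]'; python3 st.py
python3 -m pendant '[[[0,0,0,0,0,0,1],[0,0,0,0,0,0,1],[0,0,0,0,0,0,1],[0,0,0,0,0,0,1],[0,0,0,0,0,0,1]]]'|grep time; python3 st.py
```

```text
time_s: 27.0
eef_pos: [0.5987, -0.0377, 0.1893]
eef_rot: [-0.0, -0.514, 0.858, 0.001]
wrist_force: [0.1, 0.1, 1.3]
opening: 0.499
tcp [ 0.5987 -0.0377  0.1893] yaw -118.16 tilt 0.07 F [0.14 0.07 1.3 ] op 0.499 t 27.0 q6 [-0.26  0.3   1.6   0.    1.24  1.8 ]
shift [0.0003 0.0018 0.0005]
torque [ 0.015 -0.023 -0.043] eff6 -0.304
time_s: 27.5
tcp [ 0.599  -0.0376  0.1896] yaw -118.19 tilt 0.05 F [-1.11  2.97  2.07] op 0.344 t 27.5 q6 [-0.26  0.3   1.6   0.    1.24  1.8 ]
shift [0.0006 0.0019 0.0008]
torque [ 0.652 -0.033  0.024] eff6 0.041
```

```bash
python3 -m pendant '[[[0,0,-0.002,0,0,0,1],[0,0,-0.003,0,0,0,1],[0,0,-0.003,0,0,0,1]]]'; python3 st.py|tail -1
python3 -m pendant '[[[0,0,-0.005,0,0,0,1],[0,0,-0.005,0,0,0,1],[0,0,-0.005,0,0,0,1],[0,0,-0.005,0,0,0,1],[0,0,-0.02,0,0,0,1],[0,0,-0.02,0,0,0,1],[0,0,0,0,0,0,1],[0,0,0,0,0,0,1]]]'; python3 st.py
python3 - <<'E'
from h import *
cam('wrist','w9'); cam('top','t9'); crop('t9',315,150,375,220,9,'c19')
togo([.475,.265,.26],np.radians(0))
E
```

```text
time_s: 27.8
eef_pos: [0.5988, -0.0377, 0.1965]
eef_rot: [-0.0, -0.513, 0.858, 0.001]
wrist_force: [4.0, 3.4, -6.2]
opening: 0.34
torque [ 0.573 -0.635  0.025] eff6 0.031
time_s: 28.6
eef_pos: [0.599, -0.0383, 0.2578]
eef_rot: [-0.0, -0.513, 0.858, -0.0]
wrist_force: [0.0, -0.9, -2.0]
opening: 0.345
tcp [ 0.599  -0.0383  0.2578] yaw -118.21 tilt 0.03 F [ 0.   -0.85 -1.98] op 0.345 t 28.6 q6 [-0.26  0.23  1.54 -0.    1.37  1.8 ]
shift [-0.0001  0.0023  0.069 ]
torque [ 0.045  0.063 -0.026] eff6 0.0
tcp [ 0.5982 -0.038   0.2563] yaw -118.21 tilt 0.16 F [-1.46  0.76 -2.23] op 0.342 t 28.7 q6 [-0.26  0.24  1.54 -0.    1.37  1.8 ]
shift [-0.2088  0.2518 -0.0033]
rotvec [ 2.6000e-03  2.0000e-03 -2.0631e+00]
```

View pics/w9.png

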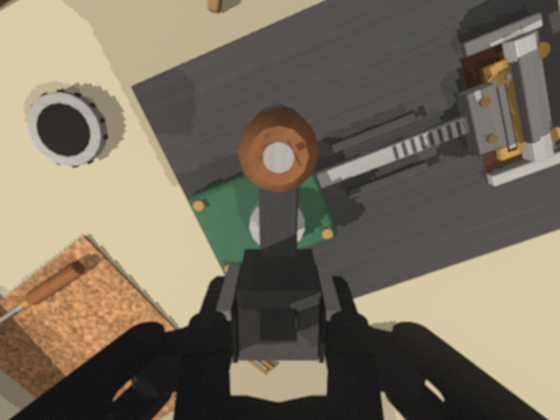

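View pics/c19.png

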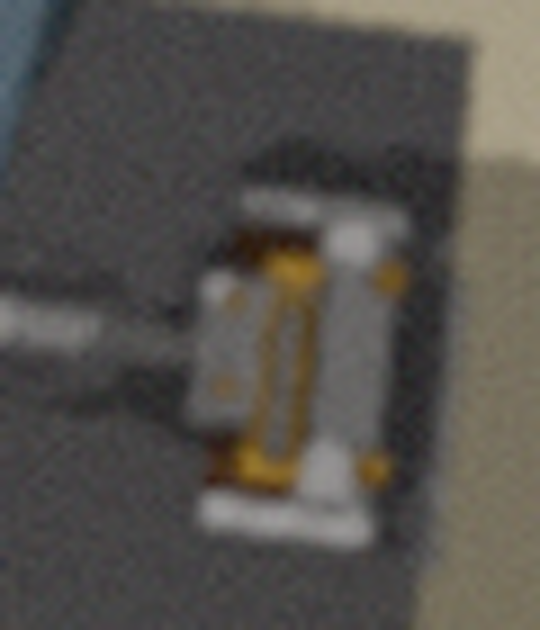

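```bash
python3 -m pendant '[[[-0.022,0.029,0,0,0,0,1],[-0.022,0.029,0,0,0,0,1],[-0.022,0.029,0,0,0,0,1],[-0.022,0.029,0,0,0,0,1],[-0.022,0.029,0,0,0,0,1],[-0.022,0.029,0,0,0,0,1],[-0.022,0.029,0,0,0,0,1],[-0.022,0.029,0,0,0,0,1],[-0.022,0.029,0,0,0,0,1],[0,0,0,0,0,0,1]]]'
python3 -m pendant '[[[0,0,0.04,0,0,0,1],[0,0,0.04,0,0,0,1],[0,0,0.04,0,0,0,1],[0,0,0.03,0,0,0,1],[0,0,0,0,0,0,1],[0,0,0,0,0,0,1],[0,0,0,0,0,0,1]]]'
python3 - <<'E'
from h import *
togo([.46,.26,.035],np.radians(-118.2)); cam('wrist','w10')
E
```

```text
time_s: 29.7
eef_pos: [0.4598, 0.2629, 0.2563]
eef_rot: [-0.001, -0.515, 0.857, 0.001]
wrist_force: [-0.0, -0.2, -2.0]
opening: 0.342
time_s: 30.4
eef_pos: [0.464, 0.26, 0.1095]
eef_rot: [0.001, -0.513, 0.858, -0.0]
wrist_force: [1.2, 0.0, -2.5]
opening: 0.344
tcp [0.464  0.26   0.1095] yaw -118.21 tilt 0.15 F [ 1.23  0.03 -2.45] op 0.344 t 30.4 q6 [0.29 0.27 1.83 0.   1.04 2.35]
shift [0.002  0.0036 0.0745]
rotvec [-0.0017  0.0019 -0.0002]
```

View pics/w10.png

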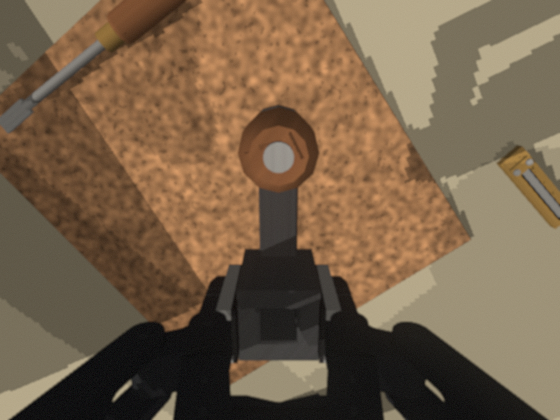

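```bash
python3 -m pendant '[[[0,0,0.03,-0.0017,0.0019,0,1],[0,0,0.025,0,0,0,1],[0,0,0.012,0,0,0,1],[0,0,0.003,0,0,0,1],[0,0,0,0,0,0,1],[0,0,0,0,0,0,1],[0,0,0,0,0,0,1]]]'; python3 st.py|head -1
```

```text
time_s: 31.15
eef_pos: [0.4633, 0.2601, 0.039]
eef_rot: [-0.0, -0.514, 0.858, 0.0]
wrist_force: [-0.3, 0.4, -2.4]
opening: 0.341
tcp [0.4633 0.2601 0.039 ] yaw -118.19 tilt 0.04 F [-0.33  0.45 -2.43] op 0.341 t 31.15 q6 [0.29 0.39 1.85 0.   0.9  2.35]
```

```bash
python3 -m pendant '[[[0,0,0.002,0,0,0,1],[0,0,0.002,0,0,0,1],[0,0,0,0,0,0,1]]]'
python3 -m pendant '[[[0,0,0.001,0,0,0,1],[0,0,0,0,0,0,1]]]'
```

```text
time_s: 31.45
eef_pos: [0.4627, 0.26, 0.0342]
eef_rot: [-0.001, -0.514, 0.858, 0.0]
wrist_force: [-1.9, 0.7, 2.4]
opening: 0.341
time_s: 31.65
eef_pos: [0.4625, 0.2602, 0.0334]
eef_rot: [-0.001, -0.514, 0.858, 0.0]
wrist_force: [-3.8, 0.9, 6.2]
opening: 0.344
```

```bash
python3 -m pendant '[[[0,0,0,0,0,0,-0.3],[0,0,0,0,0,0,-0.3],[0,0,0,0,0,0,-0.3],[0,0,0,0,0,0,-0.3],[0,0,-0.02,0,0,0,-0.3],[0,0,-0.04,0,0,0,-0.3],[0,0,-0.04,0,0,0,-0.3],[0,0,-0.04,0,0,0,-0.3]]]'
python3 -m pendant '[[[0,0,-0.04,0,0,0,-0.3],[0,0,-0.03,0,0,0,-0.3],[0,0,0,0,0,0,-0.3],[0,0,0,0,0,0,-0.3],[0,0,0,0,0,0,-0.3]]]'
python3 - <<'E'
from h import *
togo([.46,.26,.25]); cam('wrist','w11'); cam('scene','s5'); cam('top','t10')
crop('t10',110,170,230,290,5,'c20'); crop('s5',195,200,315,300,6,'c21')
E
```

```text
time_s: 32.45
eef_pos: [0.4623, 0.2597, 0.1739]
eef_rot: [-0.002, -0.513, 0.858, 0.0]
wrist_force: [0.5, 0.9, 0.6]
opening: 0.652
time_s: 32.95
eef_pos: [0.462, 0.2596, 0.2411]
eef_rot: [-0.003, -0.513, 0.858, 0.001]
wrist_force: [-0.5, -0.0, -0.8]
opening: 0.651
tcp [0.462  0.2596 0.2411] yaw -118.21 tilt 0.33 F [-0.49 -0.01 -0.77] op 0.651 t 32.95 q6 [0.29 0.1  1.73 0.   1.32 2.35]
shift [ 0.0007  0.002  -0.0089]
```

View pics/w11.png

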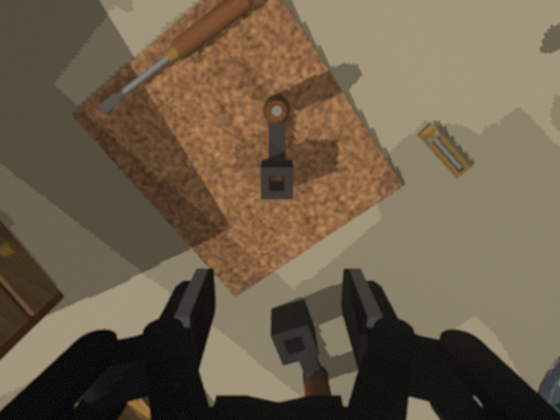

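View pics/t10.png

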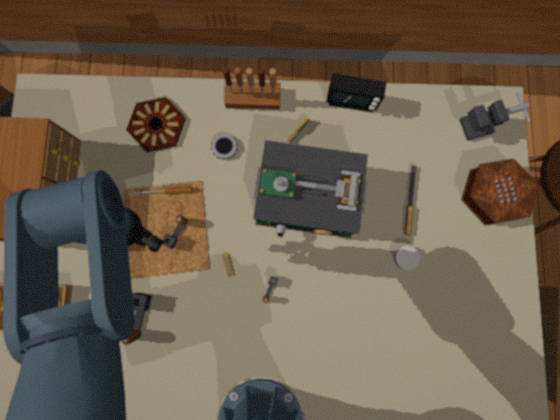

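View pics/c21.png

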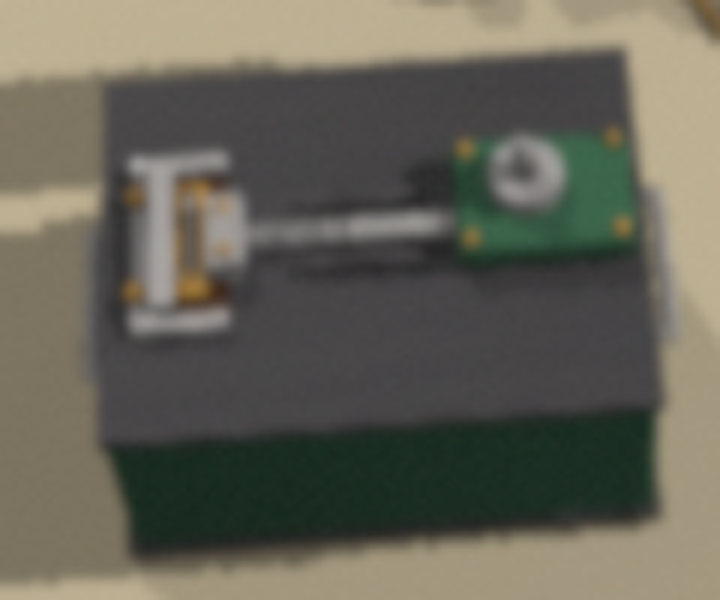

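```bash
python3 - <<'E'
from h import *
h=pt('w11',277,181,z=.04); k=pt('w11',277,111,z=.057); m=np.array([.4975,.273,.04])
ax=np.array([.6038-.3601,.3984-.363])  ; ax/=np.linalg.norm(ax)
M=np.array([[.6038,.3984],[.635,.1824],[.3913,.1479],[.3601,.363]])
ax=(M[0]+M[1]-M[2]-M[3]);ax/=np.linalg.norm(ax); d=(h-m)[:2]
print('hub',h,'arm',np.linalg.norm((k-h)[:2]),'mat x',d@ax,'mat y',d@np.array([-ax[1],ax[0]]))
D=load('w11')['d']; print('hub top z',pt('w11',268,190)[2],pt('w11',288,190)[2],pt('w11',268,172)[2],'knob',pt('w11',277,111)[2])
o=ctrl.get_obs(); print(o['time_s'],o['wrist_force'],np.abs(o['dq']).max())
E
```

```text
hub [0.46365383 0.25747434 0.04      ] arm 0.06255026078700315 mat x -0.035707426641167606 mat y -0.010563562296656176
hub top z 0.03852348976388292 0.03927261093700657 0.04118435890387995 knob 0.05900140444960145
33.1 [0.47274861 0.19864791 0.33725354] 0.004826167964730435
```

Every check holds: the crank lies flat on the mat with its hub top at about 40 mm and knob top at about 58 mm. The hub is at (-36, -11) mm from the mat's middle. The jaw is still against the shoe and the robot touches nothing, so I hand in.

```bash
python3 -c "
from bench import ctrl
print(ctrl.hand_in())"
```

```text
the job is handed in; nothing more can be done
None
```

I clamped the reed shoe and handed in the job at about 33 s; the hand-in gives no verdict.

**What I did:** I gripped the middle-sized crank by its hub and lowered it home on the spindle. I then wound it about 4.3 rad clockwise until the wrist torque rose from about 0.20 to 0.455 N m. It settled at 0.41–0.42 N m during the hold. That puts roughly 25–39 N on the shoe. I let go, took up the socket's play, lifted the crank off and laid it on the cork mat.

**Last checks:**
- **Crank:** it lies flat, with the hub top at about 40 mm and the hub about 36 mm and 11 mm from the mat's middle.
- **Jaw and shoe:** in the pictures the jaw is still closed on the shoe, which lies flat against the fence.
- **Rest of the bench:** the other things look unmoved, and the wrist force is near zero.

**Not measured or disagreeing:**
- I could not measure the clamping force left after release. That it is above 6 N is inferred from the torque I reached and the pictures.
- Side forces of 4–6 N came up at times while winding, which I eased with small shifts.
- The top and wrist cameras disagreed by 3–4 mm on where the hub and spindle were, so I used the wrist camera and felt my way on.

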